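# Balance ground mower blades on the knife edge

## Robot

A 7-joint arm with a two-finger parallel gripper is mounted at the origin on the work surface. World frame = base frame: x ahead of the robot, y to its left, z up, the work surface at z = 0. Lengths are in m, angles in rad, forces in N, time in s.
With the tool pointing down it reaches from about 0.4 to 0.85 m from the base axis. Payload 4.4 kg.
Tool frame: the origin (TCP) lies between the finger pads; the fingertips stand 25 mm ahead of it and the grasp point (between the pads) lies 6 mm ahead of it; z points along the fingers, y is the line along which they close (so a half turn about z gives the same grasp; the last joint's range is limited). The gripper opens to 94 mm and grips with 3 to 60 N. Pads are 16 mm wide; open, the fingers measure 119 mm over their backs; the gripper's body (75 mm by 177 mm) begins 78 mm behind the grasp point.
Start: joints at [1.129, 0.628, 0.038, 1.517, -0.027, 0.996, -0.02], TCP at [0.239, -0.605, 0.23] pointing down, gripper open.
Joint ranges: [-3.06, 3.06], [-0.37, 2.12], [-1.25, 1.32], [0.18, 2.47], [-1.1, 4.24], [0.23, 1.98], [-2.94, 2.94]. Speed limits (rad/s): [2.57, 2.57, 3.14, 3.14, 3.14, 3.14, 3.14].

## Interface

Orientations are given as a unit quaternion [w, x, y, z].
In Python, from plant import telemetry, optics, order gives the robot as it stands.
- The arm moves only by the tool carry_out, never from a script. Its argument "rows" is a list that holds one entry, the list of rows, each a list of 5 numbers: the shift along the world's x, y, z in mm, then the turn about the world's z in degrees, then the closure, from 0 (fully open) to 1 (shut). A call has exactly 5 rows; each row is the pose to reach, as a shift and turn from the pose commanded when the call began; what a row does not reach only later rows make up. A row lasts 1/8 s, in which the tool goes at most 62.5 mm and 10.7 degrees, less where a joint would pass 70% of its speed; a pose out of reach is approached as far as the arm can. A call with a gripper value outside its range is refused whole. The fingers move at their own pace and stop on an object; "grip_force" is the grip in N (left out, the last holds). Time passes only in rows, so rows that repeat a pose let the fingers close, or fill a call up. It gives the time, the measured TCP pose, the force, the opening and the grip force at its end, in the units of the state.
- telemetry.get_obs(): the state, without advancing time (a new reading comes with each control period).
- optics.grab_frame(name): name is "side" or "top" or "wrist"; returns a dict with "pixels" (384x512x3 uint8, red, green, blue), "mtx" (3x3 intrinsics, pixels), "k1" (the pictures are not rectified: a ray, as slopes to the right and down, at radius r is drawn at 1 + k1 r^2 times it, then the intrinsics apply), "extrinsics" (4x4, takes a point from camera to world coordinates); the wrist camera has in their place "hand_eye" (4x4, takes a point from camera to tool coordinates, whose origin is the TCP and whose axes are the flange's). Camera axes: x right, y down, z forward; pixel columns grow to the right and rows downward; lengths in m; the calibration is good to about 2 mm. A picture is of the moment at which its call begins: read the wrist's pose just before it. There is no depth.
- order.close_job(): hands the job in; it is judged then, once.
The state is a dict: "t": time; "q": joint angles; "dq": joint speeds; "effort": joint torques, N m; "position": TCP position; "ee_rot": TCP orientation; "wrist_force": force on the tool from outside, world axes, zero at the start; "ft_torque": the same for the moment, N m; "opening": finger opening in m; "gripper_force": force on a finger pad.
Only numpy, scipy, OpenCV 4.12 (cv2) and the standard library are available. Lean on these libraries where they do the work, as an engineer would, in place of code of your own. Each camera call takes 0.05 s, during which the arm holds its last target. There are 200 camera calls.

## Task

Two freshly ground mower blades lie on the sloping rack. One after the other, set each hub up with the middle of its hub across the knife edge, let go of it and watch for about a second whether it balances or drops an end to the bench; put it away before fetching the other: a blade that balances goes in the shallow tray, one that drops an end goes in the deep bin. Lay them flat on the floor of the tray or bin, hub up, without dropping them, and leave the other things on the bench alone.

Things in the scene. Friction and masses are not known exactly. Their poses are not given: they have to be found in the camera images.
- blade_1: Dark steel mower blade with bright ground edges, 280 mm long (x), 48 wide (y), 5 thick, 0.38 to 0.54 kg. Origin: centre of the 16 mm bore, on the hub's underside; z points out of the hub's top. Flat hub 70 mm long (z 0 to 5 mm); arms slope down, then run flat from 63 to 140 mm out, underside at z = -32 mm, with a low wing bent up at each end. Starts hub up in one of the two rack rows, y pointing up the slope.
- blade_2: Second blade, same look, axes and size as blade_1, in the other rack row. Either may have an off-centre weight. On the edge, a blade weighted at its middle and set within 3 mm of it keeps both ends clear of the bench (it may go on rocking slowly, up to 19 degrees if 3 mm off); an off-centre one drops an end to the bench at once, about 24 degrees, and lies so, still on the edge.
- knife_edge (a point): Middle of the upturned knife edge of the balancing stand, 88 mm above the bench. The edge, ground 3 mm wide, runs 36 mm along this point's y; a blade goes across it, its length along x, either way round. Below is a pedestal 26 mm in x and 32 in y, so fingers gripping the hub's width pass on both sides of it.
- knife_stand: The fixed balancing stand that carries knife_edge; foot 110 x 75 mm, 12 thick; origin under the middle of the foot, axes as knife_edge.
- rack: Fixed blue bar rack; origin on the bench under its middle, x along the blades. Two alike rows at y = -70 and +70 mm: a blade lies on two 16 mm cradle bars at x = -80 and +80 mm that slope up 35 degrees towards +y, its lower edge against an 18 mm lip; blade origins 85 mm high. Between the bars all is open, so the hub can be gripped across its 48 mm width with the tool square to the slope.
- tray_in (a point): Middle of the inner floor of the shallow open aluminium tray (fixed): inside 332 mm along x, 137 along y, outer height 20 mm, floor about 4 mm above the bench. May stand either side of the bin.
- bin_in (a point): Middle of the inner floor of the deep open grey sheet-metal bin (fixed): inside 334 mm along x, 140 along y, outer height 65 mm, floor about 5 mm above the bench.
- piston: Bystander: aluminium piston, 68 mm across, 55 high, standing beyond the work; origin under its middle.
- conrod: Bystander: steel connecting rod lying flat, about 165 mm long (its x), 22 high; origin under its shank.
- spanner: Bystander: spanner lying flat, 150 mm long (its x).
Mind the look-alikes: they are no part of the job. What is shaped like the knife_stand but pink or red is not meant.

How it is judged:
On the way, in this order (a step that is already met when the one before it is completed fails the run):
1. one of the blades rests across the knife edge by its hub, let go, balancing or with an end dropped (((x of blade_1 in the frame of knife_edge between -0.008 and 0.008 m and y of blade_1 in the frame of knife_edge between -0.015 and 0.015 m and z of blade_1 in the frame of knife_edge between -0.006 and 0.008 m and contact force between blade_1 and knife_stand above 0.5 N and contact force between blade_1 and the fingers below 0.05 N and angle between blade_1's own z axis and vertical below 0.36 rad) or (x of blade_2 in the frame of knife_edge between -0.008 and 0.008 m and y of blade_2 in the frame of knife_edge between -0.015 and 0.015 m and z of blade_2 in the frame of knife_edge between -0.006 and 0.008 m and contact force between blade_2 and knife_stand above 0.5 N and contact force between blade_2 and the fingers below 0.05 N and angle between blade_2's own z axis and vertical between 0.38 and 0.6 rad))), for 0.6 s.
2. with the first blade put away where it belongs, the other rests across the knife edge, let go ((((x of blade_1 in the frame of knife_edge between -0.008 and 0.008 m and y of blade_1 in the frame of knife_edge between -0.015 and 0.015 m and z of blade_1 in the frame of knife_edge between -0.006 and 0.008 m and contact force between blade_1 and knife_stand above 0.5 N and contact force between blade_1 and the fingers below 0.05 N and angle between blade_1's own z axis and vertical below 0.36 rad) and (x of blade_2 in the frame of bin_in between -0.04 and 0.04 m and y of blade_2 in the frame of bin_in between -0.055 and 0.055 m and z of blade_2 in the frame of bin_in between 0.026 and 0.04 m and angle between blade_2's own z axis and vertical below 0.12 rad)) or ((x of blade_2 in the frame of knife_edge between -0.008 and 0.008 m and y of blade_2 in the frame of knife_edge between -0.015 and 0.015 m and z of blade_2 in the frame of knife_edge between -0.006 and 0.008 m and contact force between blade_2 and knife_stand above 0.5 N and contact force between blade_2 and the fingers below 0.05 N and angle between blade_2's own z axis and vertical between 0.38 and 0.6 rad) and (x of blade_1 in the frame of tray_in between -0.04 and 0.04 m and y of blade_1 in the frame of tray_in between -0.055 and 0.055 m and z of blade_1 in the frame of tray_in between 0.026 and 0.04 m and angle between blade_1's own z axis and vertical below 0.12 rad)))), for 0.6 s.
At the end, for the whole second after the job is handed in: The blade that balances lies flat, hub up, on the floor of the shallow tray, and the blade that drops an end lies flat, hub up, on the floor of the deep bin (within 7 degrees, arms on the floor, inside the walls), both at rest and let go (x of blade_1 in the frame of tray_in between -0.04 and 0.04 m and y of blade_1 in the frame of tray_in between -0.055 and 0.055 m and z of blade_1 in the frame of tray_in between 0.026 and 0.04 m and angle between each of blade_1, blade_2's own z axis and vertical below 0.12 rad and x of blade_2 in the frame of bin_in between -0.04 and 0.04 m and y of blade_2 in the frame of bin_in between -0.055 and 0.055 m and z of blade_2 in the frame of bin_in between 0.026 and 0.04 m and linear speed of each of blade_1, blade_2 below 0.03 m/s); the robot touches nothing.
It fails at once if a blade is dropped (falls freely by more than about 35 mm) ((contact force between blade_1 and the fingers below 0.01 N and linear speed of blade_1 above 0.8 m/s) or (contact force between blade_2 and the fingers below 0.01 N and linear speed of blade_2 above 0.8 m/s)).
It fails at once if a bystander is pushed more than 20 mm (distance of any of piston, conrod, spanner from where it was at the start of the episode above 0.02 m).
It also fails if it takes over 72 s, if anything falls off the work surface, if the arm or the gripper's body presses on something with over 40 N, if the wrist force passes 120 N, or if a joint passes its speed limit or range.

## Working session

There is one attempt and no reset: what is moved stays moved. The work goes in short steps, Python scripts to look and compute and a tool call to move; the robot and the scene stay as the last step left them, time stands still between calls to the robot, and variables do not carry over. Pictures are saved under pics/ and viewed, at most 10 in all, crops included, and the job is handed in when it is done.

Besides the shell and the picture viewer there is one more tool, called after "Emit:" in YAML: its name, and indented under it one key for each argument. carry_out: Moves the arm, as the interface text tells. Its arguments: {"type":"object","properties":{"rows":{"type":"array","items":{"type":"array","items":{"type":"array","items":{"type":"number"}}}},"grip_force":{"type":"number"}},"required":["rows"]}

```bash
mkdir -p pics; ls
cat > h.py <<'E'
import numpy as np, cv2
from plant import telemetry, optics, order
def grab(n,f=None):
    o=telemetry.get_obs(); d=optics.grab_frame(n)
    if f: cv2.imwrite(f,d['pixels'][:,:,::-1])
    return o,d
E
python3 - <<'E'
from h import *
o,a=grab('top');_,b=grab('side')
cv2.imwrite('pics/a.png',np.vstack([a['pixels'],b['pixels']])[:,:,::-1][:, :])
cv2.imwrite('pics/top.png',cv2.resize(a['pixels'],(800,600),interpolation=cv2.INTER_CUBIC)[:,:,::-1])
cv2.imwrite('pics/side.png',cv2.resize(b['pixels'],(800,600),interpolation=cv2.INTER_CUBIC)[:,:,::-1])
print(o);print({k:v for k,v in a.items() if k!='pixels'});print({k:v for k,v in b.items() if k!='pixels'})
E
```

```text
pics
{'t': 0.0, 'q': array([ 1.1291907 ,  0.62933881,  0.03844358,  1.51834392, -0.02696175,
        0.99631246, -0.02002459]), 'dq': array([ 1.08681574e-03, -6.97173900e-04, -1.87597573e-03,  1.77019171e-03,
        4.38825787e-05, -1.29448523e-03,  1.05709023e-03]), 'effort': array([ 2.72584539e-04, -5.49730325e+01,  1.14372052e+00, -1.86636078e+01,
       -5.21821424e-02,  2.36407074e-02,  1.70110629e-04]), 'position': array([ 0.23835378, -0.60405727,  0.22956658]), 'ee_rot': array([-9.19927795e-04,  9.82398137e-01,  1.86796716e-01, -2.04021891e-04]), 'wrist_force': array([-0.25017501,  0.30070306, -0.1111494 ]), 'ft_torque': array([-0.00357548,  0.03557902,  0.05263272]), 'gripper_force': 0.0, 'opening': 0.09403433563886532}
{'mtx': array([[439.42780213,   0.        , 254.60201103],
       [  0.        , 439.42780213, 197.53435766],
       [  0.        ,   0.        ,   1.        ]]), 'k1': 0.03359525456244947, 'extrinsics': array([[ 2.68157593e-02, -9.94557754e-01,  1.00676660e-01,
         3.62208690e-01],
       [-9.99640307e-01, -2.67211533e-02,  2.28835244e-03,
        -6.86367854e-03],
       [ 4.14297790e-04, -1.00701811e-01, -9.94916566e-01,
         1.49876649e+00],
       [ 0.00000000e+00,  0.00000000e+00,  0.00000000e+00,
         1.00000000e+00]])}
{'mtx': array([[407.19737295,   0.        , 247.30375819],
       [  0.        , 407.19737295, 203.55216217],
       [  0.        ,   0.        ,   1.        ]]), 'k1': -0.13527634347692385, 'extrinsics': array([[-0.75503116, -0.413192  ,  0.5091172 , -0.17370442],
       [-0.65568696,  0.47768739, -0.58471306,  0.79811481],
       [-0.00160011, -0.77529809, -0.63159347,  0.94741893],
       [ 0.        ,  0.        ,  0.        ,  1.        ]])}
```

View pics/top.png

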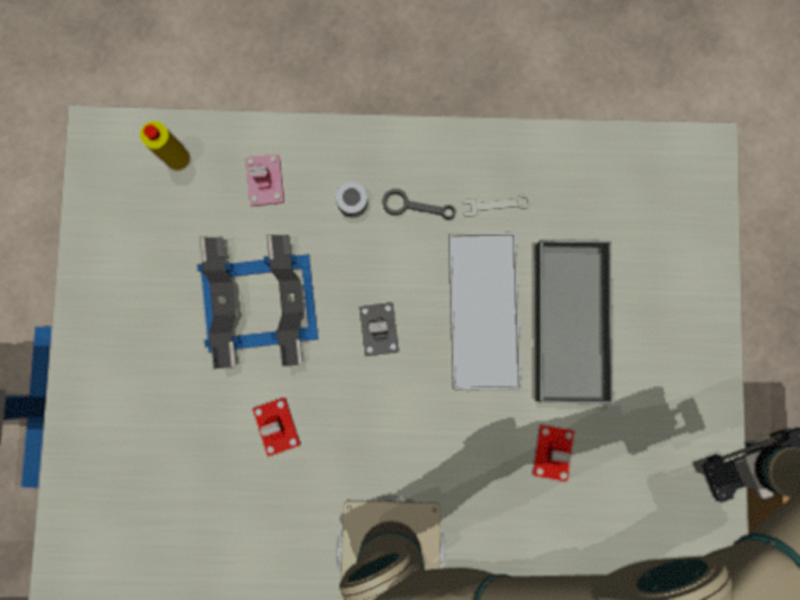

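View pics/side.png

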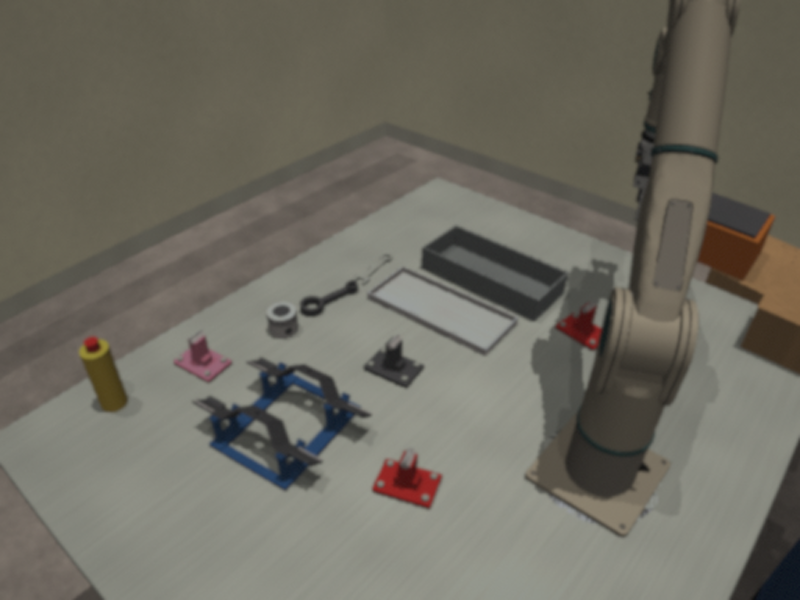

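The top view (800 px scale) shows the two dark blades on the blue rack, hubs near (222,300) and (291,298). The dark grey stand is at (378,328), the shallow tray at (484,312) and the deep bin at (572,321). The bystanders are the piston (352,198), conrod (420,205) and spanner (495,205).
Stand look-alikes are pink (265,180), red (276,427) and red (553,453). I choose the grey stand at (378,328).

```bash
cat >> h.py <<'E'
from scipy.spatial.transform import Rotation as R
def ray(d,uv,o=None):
    K=d['mtx'];k=d['k1'];p=np.array([(uv[0]-K[0,2])/K[0,0],(uv[1]-K[1,2])/K[1,1]]);s=p.copy()
    for _ in range(20): s=p/(1+k*(s@s))
    T=ext(d,o); return T[:3,3],T[:3,:3]@np.array([*s,1])
def ext(d,o=None):
    if 'extrinsics' in d: return d['extrinsics']
    T=np.eye(4);T[:3,:3]=R.from_quat(np.roll(o['ee_rot'],-1)).as_matrix();T[:3,3]=o['position'];return T@d['hand_eye']
def onz(d,uv,z,o=None):
    c,r=ray(d,uv,o);return c+r*(z-c[2])/r[2]
def proj(d,P,o=None):
    T=ext(d,o);q=(np.asarray(P)-T[:3,3])@T[:3,:3];s=q[:2]/q[2];s=s*(1+d['k1']*(s@s));return d['mtx'][:2,:2]@s+d['mtx'][:2,2]
E
python3 - <<'E'
from h import *
o,a=grab('top');_,b=grab('side')
S=lambda x,y:(np.array([x,y])+.5)/1.5625-.5
for n,u,z in [('hubL',(222,300),.09),('hubR',(291,298),.09),('stand',(378,328),.012),('edge',(378,327),.088)]+[('tray',p,.02) for p in [(449,234),(514,234),(520,388),(453,390)]]+[('bin',p,.065) for p in [(536,241),(609,242),(611,401),(535,401)]]+[('rack',p,.0) for p in [(198,265),(310,256),(318,339),(206,350)]]+[('screw',p,.012) for p in [(364,310),(389,307),(394,347),(368,351)]]:
    P=onz(a,S(*u),z);print(n,P.round(3),(proj(b,P)*1.5625).round())
im=a['pixels'][140:270,110:290]
cv2.imwrite('pics/c1.png',cv2.resize(im,(800,578),interpolation=cv2.INTER_CUBIC)[:,:,::-1])
im=b['pixels'][200:330,110:290]
cv2.imwrite('pics/c2.png',cv2.resize(im,(800,578),interpolation=cv2.INTER_CUBIC)[:,:,::-1])
E
```

```text
hubL [0.514 0.36  0.09 ] [260. 412.]
hubR [0.521 0.218 0.09 ] [313. 370.]
stand [0.47  0.039 0.012] [393. 363.]
edge [0.466 0.037 0.088] [395. 336.]
tray [ 0.68 -0.11  0.02] [367. 290.]
tray [ 0.683 -0.252  0.02 ] [403. 265.]
tray [ 0.349 -0.268  0.02 ] [518. 315.]
tray [ 0.341 -0.125  0.02 ] [486. 348.]
bin [ 0.66  -0.291  0.065] [420. 247.]
bin [ 0.661 -0.445  0.065] [455. 224.]
bin [ 0.328 -0.448  0.065] [566. 270.]
bin [ 0.324 -0.292  0.065] [535. 300.]
rack [0.599 0.44  0.   ] [206. 445.]
rack [0.626 0.194 0.   ] [290. 372.]
rack [0.443 0.17  0.   ] [361. 407.]
rack [0.413 0.412 0.   ] [281. 490.]
screw [0.508 0.071 0.012] [369. 363.]
screw [0.516 0.016 0.012] [383. 348.]
screw [0.43  0.003 0.012] [418. 363.]
screw [0.419 0.059 0.012] [405. 379.]
```

View pics/c1.png

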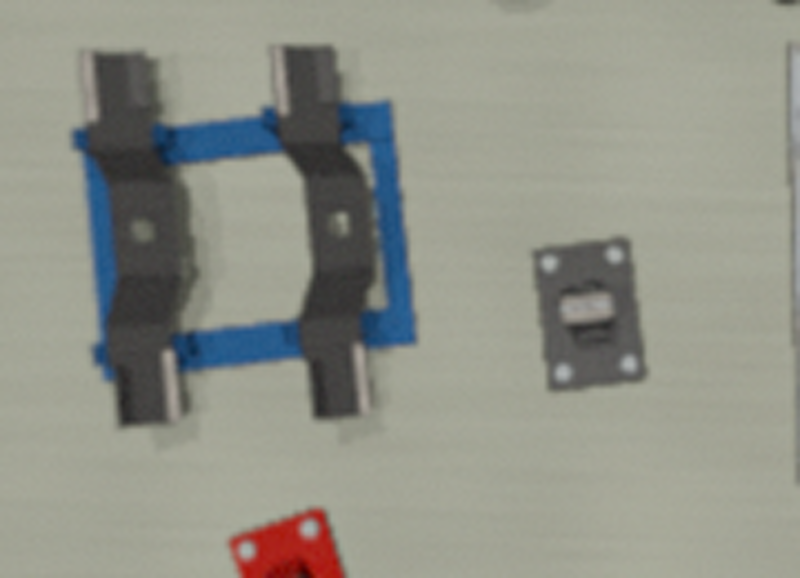

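View pics/c2.png

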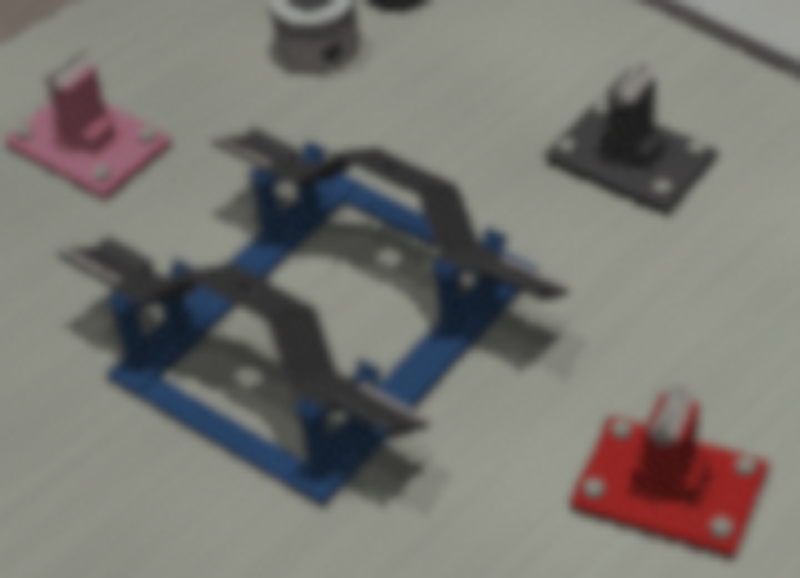

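c1 confirms the grey stand with its edge at crop (587,306). The blade bores are at crop (143,230) and (340,224). c2 shows the lips on the -y side, so uphill is +y. The tool stays vertical under this interface, so I'll grip the tilted hub, lay it flat on free bench and regrip it there.

Emit:
carry_out:
  rows:
    - [[40, 50, 10, -3, 0], [80, 100, 20, -6, 0], [120, 150, 30, -9, 0], [160, 200, 40, -12, 0], [200, 250, 40, -14.5, 0]]

```text
t: 0.82
position: [0.4333, -0.3616, 0.271]
ee_rot: [0.001, 0.998, 0.06, 0.001]
wrist_force: [0.5, -0.6, -0.1]
opening: 0.0937
gripper_force: 0.0
```

Emit:
carry_out:
  rows:
    - [[15, 55, 0, 0, 0], [30, 110, 0, 0, 0], [45, 165, 0, 0, 0], [60, 220, 0, 0, 0], [70, 280, 0, 0, 0]]

```text
t: 1.45
position: [0.5024, -0.0814, 0.2703]
ee_rot: [0.0, 0.998, 0.061, 0.0]
wrist_force: [1.0, -0.4, -0.4]
opening: 0.094
gripper_force: 0.0
```

Emit:
carry_out:
  rows:
    - [[5, 60, 0, 0, 0], [10, 120, 0, 0, 0], [12, 180, 0, 0, 0], [12, 240, 0, 0, 0], [12, 270, 0, 0, 0]]

```text
t: 2.08
position: [0.5131, 0.1912, 0.2701]
ee_rot: [-0.001, 0.998, 0.064, -0.0]
wrist_force: [-0.0, -0.2, -0.9]
opening: 0.094
gripper_force: 0.0
```

Run:
```python
from h import *
o,d=grab('wrist')
print(o['t'],o['position'],o['ee_rot'],d['hand_eye'].round(3),d['mtx'][0],d['k1'])
for P in [(.521,.218,.09),(.514,.36,.09)]: print(proj(d,P,o))
cv2.imwrite('pics/w1.png',cv2.resize(d['pixels'],(800,600),interpolation=cv2.INTER_CUBIC)[:,:,::-1]);np.save('w1.npy',d['pixels'])
```

```text
2.075 [0.51306103 0.19123299 0.27010967] [-7.57767274e-04  9.97968494e-01  6.37046911e-02 -1.54468099e-04] [[-0.001 -0.972 -0.235  0.067]
 [ 1.    -0.001  0.     0.   ]
 [-0.    -0.235  0.972 -0.153]
 [ 0.     0.     0.     1.   ]] [290.67315714   0.         252.83899272] -0.03541886155484442
[230.54642444 168.88103671]
[108.56121165 159.65402455]
```

View pics/w1.png

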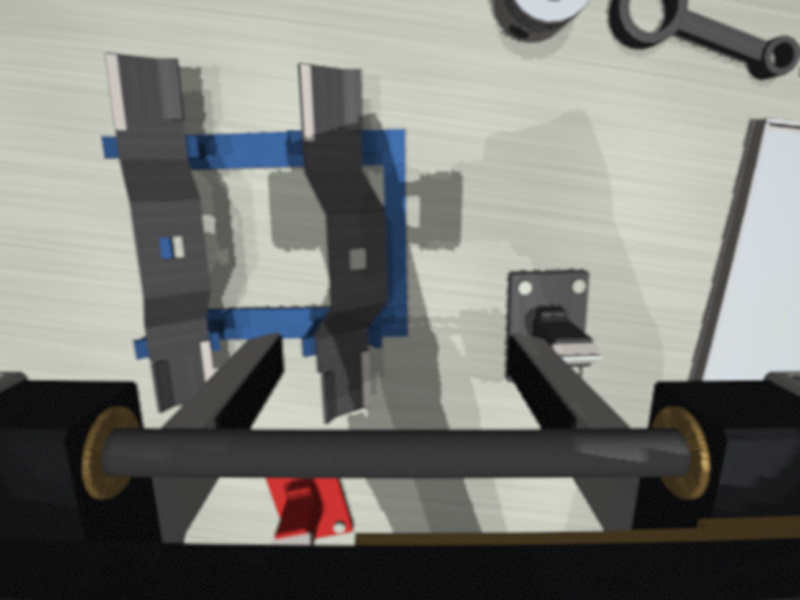

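The wrist view shows the right bore at (357,259), the left bore at (173,247), and the grey stand edge near (568,350).

Run:
```python
from h import *
o,d=grab('wrist');_,a=grab('top')
S=lambda x,y:(np.array([x,y])+.5)/1.5625-.5
A=onz(d,S(357,259),.087,o);B=onz(d,S(173,247),.087,o);print(A,B,np.degrees(np.arctan2(-(B-A)[0],(B-A)[1])),np.linalg.norm(A-B))
C=lambda x,y:((x+.5)/800*180-.5+110,(y+.5)/578*130-.5+140)
A2=onz(a,C(340,224),.087);B2=onz(a,C(143,230),.087);print(A2,B2,np.degrees(np.arctan2(-(B2-A2)[0],(B2-A2)[1])))
s=[onz(a,C(*p),.012) for p in [(549,263),(615,255),(629,363),(563,372)]];print(np.mean(s,0),[np.degrees(np.arctan2(*(s[i]-s[j])[1::-1])) for i,j in [(0,3),(1,2)]])
print('edge',onz(a,C(587,306),.088))
for p in [(525,287),(579,287)]: print(onz(d,S(*p),.012,o))
```

```text
[0.52367436 0.22552493 0.087     ] [0.5148597  0.36364056 0.087     ] 3.65171420480633 0.13839662785973747
[0.52361018 0.21831126 0.087     ] [0.51536272 0.36076135 0.087     ] 3.313568760721246
[0.46894652 0.03766933 0.012     ] [np.float64(9.10524083535968), np.float64(8.974165036492193)]
edge [0.46859486 0.03698689 0.088     ]
[0.50564176 0.0731699  0.012     ]
[0.51229092 0.02306024 0.012     ]
```

Run:
```python
from h import *
o,d=grab('wrist');print(o['t'],o['position'],o['ee_rot'])
p0=np.array([.51306103,.19123299,.27010967]);o0=dict(o,position=p0,ee_rot=np.array([-7.57767274e-04,9.97968494e-01,6.37046911e-02,-1.54468099e-04]))
S=lambda x,y:(np.array([x,y])+.5)/1.5625-.5
for u in [(357,259),(173,247)]: print(onz(d,S(*u),.087,o0))
w=np.load('w1.npy')
print(cv2.phaseCorrelate(np.float32(w[:200].mean(2)),np.float32(d['pixels'][:200].mean(2))))
cv2.imwrite('pics/w2.png',cv2.resize(d['pixels'][60:240,180:420],(800,600),interpolation=cv2.INTER_CUBIC)[:,:,::-1])
```

```text
2.225 [0.51343122 0.18841495 0.26999027] [-1.81261618e-05  9.98010917e-01  6.30407887e-02 -2.60291310e-04]
[0.52401599 0.22119867 0.087     ]
[0.5157737  0.35913707 0.087     ]
((-1.5626579106870508, -0.18717232202089917), 1.0489184378087522)
```

Emit:
carry_out:
  rows:
    - [[4, 12, -40, 0, 0], [10, 31, -80, 0, 0], [10, 31, -120, 0, 0], [10, 31, -150, 0, 0], [10, 31, -177, 0, 0]]
  grip_force: 40

```text
t: 2.9
position: [0.5244, 0.215, 0.0922]
ee_rot: [0.001, 0.998, 0.06, -0.0]
wrist_force: [0.5, -0.3, -0.4]
opening: 0.0942
gripper_force: 0.0
```

Emit:
carry_out:
  rows:
    - [[0, 0, 0, 0, 0.3], [0, 0, 0, 0, 0.5], [0, 0, 0, 0, 0.7], [0, 0, 0, 0, 1], [0, 0, 0, 0, 1]]

```text
t: 3.52
position: [0.5242, 0.2182, 0.0938]
ee_rot: [-0.0, 0.998, 0.061, 0.0]
wrist_force: [-0.6, 0.1, -0.2]
opening: 0.0474
gripper_force: 0.0
```

Run:
```python
from h import *
o,d=grab('wrist');_,b=grab('side')
print(o['position'],o['opening'],o['gripper_force'],o['wrist_force'])
v=np.hstack([cv2.resize(d['pixels'],(400,300)),cv2.resize(b['pixels'][180:330,80:280],(400,300),interpolation=cv2.INTER_CUBIC)])
cv2.imwrite('pics/g1.png',v[:,:,::-1])
```

```text
[0.52416012 0.218195   0.09381047] 0.047382774840970934 0.0035201369610149413 [-0.55996723  0.07917209 -0.20904949]
```

View pics/g1.png

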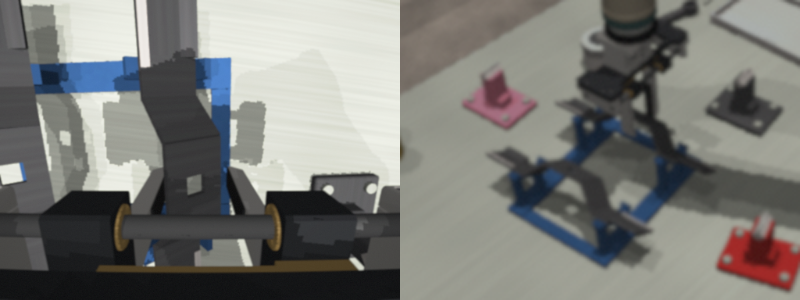

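The wrist picture shows the bore at (194,184) of the 400 px panel, with the fingers on both sides of the hub and still closing.

Run:
```python
from h import *
o,d=grab('wrist')
print(onz(d,((194.5)*1.28-.5,184.5*1.28-.5),.087,o),o['position'],o['opening'])
```

```text
[0.5245069  0.22080665 0.087     ] [0.52412917 0.21866359 0.09366024] 0.039301747369273096
```

Emit:
carry_out:
  rows:
    - [[0, 0, 0, 0, 1], [0, 0, 0, 0, 1], [0, 0, 0, 0, 1], [0, 0, 0, 0, 1], [0, 0, 0, 0, 1]]

```text
t: 4.3
position: [0.5243, 0.218, 0.0936]
ee_rot: [-0.0, 0.998, 0.061, 0.0]
wrist_force: [0.2, -1.1, 5.0]
opening: 0.0379
gripper_force: 42.0
```

Emit:
carry_out:
  rows:
    - [[0, 0, 5, 0, 1], [0, 0, 12, 0, 1], [0, 0, 20, 0, 1], [0, 0, 30, 0, 1], [0, 0, 30, 0, 1]]

```text
t: 4.92
position: [0.5246, 0.2184, 0.1243]
ee_rot: [-0.0, 0.998, 0.061, 0.001]
wrist_force: [0.4, 0.2, -4.8]
opening: 0.038
gripper_force: 41.7
```

Run:
```python
from h import *
o,d=grab('wrist');_,b=grab('side')
print(o['position'],o['opening'],o['gripper_force'],o['wrist_force'],o['ft_torque'])
v=np.hstack([cv2.resize(d['pixels'],(400,300)),cv2.resize(b['pixels'][160:310,100:300],(400,300),interpolation=cv2.INTER_CUBIC)])
cv2.imwrite('pics/g2.png',v[:,:,::-1])
```

```text
[0.52459857 0.21835093 0.12433888] 0.03797602208243215 41.740596615291 [ 0.35116552  0.15457626 -4.77024536] [ 0.01186334 -0.01802882  0.0162832 ]
```

View pics/g2.png

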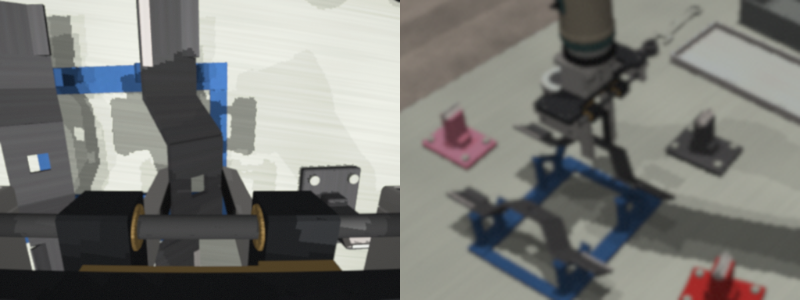

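The blade is held cleanly, still tilted, in both panels. I'll lift it, look at the stand, then lay it in the empty tray to regrip it flat.

Emit:
carry_out:
  rows:
    - [[-10, -5, 30, 0, 1], [-30, -20, 60, 0, 1], [-50, -35, 90, 0, 1], [-70, -50, 120, 0, 1], [-90, -60, 140, 0, 1]]

```text
t: 5.65
position: [0.4333, 0.1572, 0.2643]
ee_rot: [-0.0, 0.998, 0.061, 0.0]
wrist_force: [0.6, 0.8, -4.6]
opening: 0.0376
gripper_force: 41.7
```

Emit:
carry_out:
  rows:
    - [[0, 0, 0, 0, 1], [0, 0, 0, 0, 1], [0, 0, 0, 0, 1], [0, 0, 0, 0, 1], [0, 0, 0, 0, 1]]

```text
t: 6.28
position: [0.4339, 0.1581, 0.2628]
ee_rot: [0.0, 0.998, 0.061, -0.0]
wrist_force: [-0.6, -0.2, -5.0]
opening: 0.0375
gripper_force: 41.7
```

Run:
```python
from h import *
import pickle
o,d=grab('wrist');pickle.dump((o,d),open('st.pkl','wb'))
print(o['position'],o['ee_rot'],o['opening'],o['dq'].round(3))
p=proj(d,(.4688,.0373,.088),o);print(p)
x,y=int(p[0]),int(p[1]);x0=max(0,min(x-80,352));y0=max(0,min(y-60,264));print(x0,y0)
cv2.imwrite('pics/s1.png',cv2.resize(d['pixels'][y0:y0+120,x0:x0+160],(800,600),interpolation=cv2.INTER_CUBIC)[:,:,::-1])
```

```text
[0.4339316  0.15809809 0.26279356] [ 1.61206897e-04  9.98114442e-01  6.13789154e-02 -4.04663338e-04] 0.03745328873711754 [ 0.001 -0.007  0.001  0.001  0.001  0.    -0.001]
[361.12444731 162.19452564]
281 102
```

View pics/s1.png

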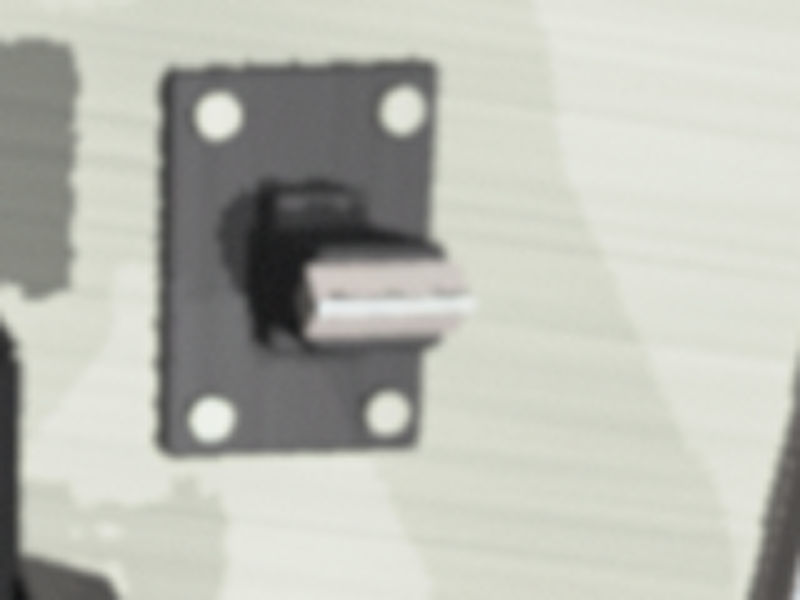

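The crop shows the grey stand close up. Its ground edge runs from (314,306) to (476,302), with screws at (217,116), (403,109), (387,413) and (211,418).

Run:
```python
from h import *
import pickle
o,d=pickle.load(open('st.pkl','rb'))
C=lambda x,y:((x+.5)/5-.5+281,(y+.5)/5-.5+102)
e=[onz(d,C(*p),.088,o) for p in [(314,306),(476,302)]];print(e,np.mean(e,0),np.linalg.norm(e[0]-e[1]),np.degrees(np.arctan2(*((e[1]-e[0])[:2]))))
s=[onz(d,C(*p),.012,o) for p in [(217,116),(403,109),(387,413),(211,418)]];print(np.round(s,4),np.mean(s,0),[np.degrees(np.arctan2(*(s[i]-s[j])[1::-1])) for i,j in [(0,3),(1,2)]])
```

```text
[array([0.46558644, 0.05738348, 0.088     ]), array([0.47113052, 0.02053409, 0.088     ])] [0.46835848 0.03895878 0.088     ] 0.03726411526165391 171.44389616509338
[[0.5054 0.0686 0.012 ]
 [0.5137 0.0183 0.012 ]
 [0.4297 0.0054 0.012 ]
 [0.4221 0.0553 0.012 ]] [0.46775591 0.03690151 0.012     ] [np.float64(9.039248336029061), np.float64(8.771148473577988)]
```

Emit:
carry_out:
  rows:
    - [[10, -40, 0, -1, 1], [25, -90, 0, -2, 1], [40, -150, 0, -3, 1], [55, -205, 0, -4, 1], [65, -260, 0, -4.5, 1]]

```text
t: 6.95
position: [0.4997, -0.1038, 0.2633]
ee_rot: [0.0, 1.0, 0.022, 0.0]
wrist_force: [0.3, 0.5, -5.1]
opening: 0.037
gripper_force: 41.5
```

Emit:
carry_out:
  rows:
    - [[10, -50, -10, 0, 1], [14, -95, -50, 0, 1], [14, -112, -100, 0, 1], [14, -112, -150, 0, 1], [14, -112, -170, 0, 1]]

```text
t: 7.58
position: [0.511, -0.2136, 0.09]
ee_rot: [-0.001, 1.0, 0.022, -0.002]
wrist_force: [-0.3, -0.1, -3.9]
opening: 0.0374
gripper_force: 41.5
```

Emit:
carry_out:
  rows:
    - [[0, 0, -10, 0, 1], [0, 0, -20, 0, 1], [0, 0, -30, 0, 1], [0, 0, -33, 0, 1], [0, 0, -33, 0, 1]]

```text
t: 8.2
position: [0.5131, -0.214, 0.0605]
ee_rot: [0.0, 1.0, 0.022, 0.0]
wrist_force: [0.0, 0.2, -5.1]
opening: 0.0372
gripper_force: 41.5
```

Run:
```python
from h import *
o,d=grab('wrist');_,b=grab('side')
print(o['position'],o['ee_rot'],o['opening'],o['wrist_force'],o['ft_torque'])
v=np.hstack([cv2.resize(d['pixels'],(400,300)),cv2.resize(b['pixels'][110:260,220:420],(400,300),interpolation=cv2.INTER_CUBIC)])
cv2.imwrite('pics/t1.png',v[:,:,::-1])
```

```text
[ 0.51305897 -0.214003    0.06045143] [7.45576726e-05 9.99755120e-01 2.21284595e-02 1.58174298e-04] 0.037224464300016157 [ 0.00660781  0.15766015 -5.13633827] [-0.00325898 -0.00888876 -0.00413917]
```

View pics/t1.png

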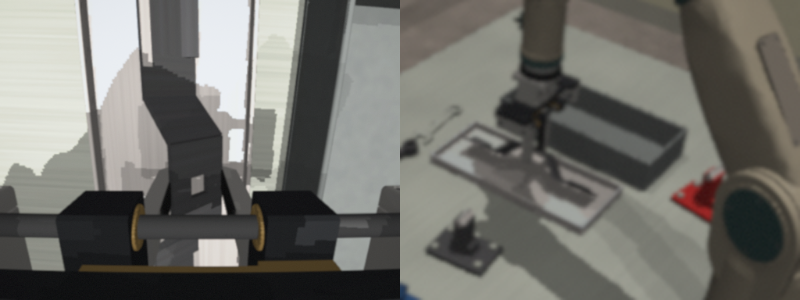

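The tray view shows the blade between the tray walls just above the floor, bore at (198,184) of the left panel. I'll lower it to touch.

Emit:
carry_out:
  rows:
    - [[0, 0, -2, 0, 1], [0, 0, -4, 0, 1], [0, 0, -6, 0, 1], [0, 0, -7, 0, 1], [0, 0, -7, 0, 1]]

```text
t: 8.93
position: [0.5128, -0.2139, 0.0531]
ee_rot: [-0.0, 1.0, 0.022, -0.0]
wrist_force: [-1.1, 0.1, -5.5]
opening: 0.0374
gripper_force: 41.5
```

Emit:
carry_out:
  rows:
    - [[0, 0, -1, 0, 1], [0, 0, -2, 0, 1], [0, 0, -3, 0, 1], [0, 0, -3, 0, 1], [0, 0, -3, 0, 1]]

```text
t: 9.55
position: [0.5131, -0.2155, 0.0517]
ee_rot: [0.001, 1.0, 0.022, 0.001]
wrist_force: [-3.3, -1.2, 8.2]
opening: 0.0362
gripper_force: 41.8
```

Emit:
carry_out:
  rows:
    - [[0, 2, 1, 0, 0.55], [0, 6, 1, 0, 0.5], [0, 12, 1, 0, 0.4], [0, 19, 1, 0, 0.3], [0, 27, 1, 0, 0.3]]

```text
t: 10.18
position: [0.5131, -0.1865, 0.0513]
ee_rot: [0.0, 1.0, 0.022, 0.0]
wrist_force: [-0.6, -0.0, 0.1]
opening: 0.0659
gripper_force: 0.0
```

Emit:
carry_out:
  rows:
    - [[0, 0, 0, 0, 0.2], [0, 0, 0, 0, 0.1], [0, 0, 0, 0, 0], [0, 0, 0, 0, 0], [0, 0, 0, 0, 0]]

```text
t: 10.8
position: [0.5129, -0.1872, 0.0513]
ee_rot: [0.0, 1.0, 0.022, 0.0]
wrist_force: [0.9, -0.4, -0.8]
opening: 0.0937
gripper_force: 0.0
```

Run:
```python
from h import *
o,d=grab('wrist');_,b=grab('side');_,a=grab('top')
print(o['position'],o['ee_rot'],o['opening'],o['wrist_force'])
np.save('t2.npy',d['pixels'])
g=d['pixels'].mean(2)
# ascii profile of rows near the bore
for z in (.0385,): print(proj(d,(.513,-.189,z),o))
for r in (150,180,200,215,225,235,245): print(r,g[r,150:350:4].astype(int).tolist())
```

```text
[ 0.51289732 -0.18716055  0.05125768] [3.24537246e-05 9.99759640e-01 2.19239771e-02 2.61973901e-05] 0.0937243172703654 [ 0.89667529 -0.4062447  -0.82946292]
[254.9353724  232.77838439]
150 [100, 68, 108, 161, 175, 152, 153, 152, 155, 155, 152, 152, 155, 153, 156, 149, 53, 53, 54, 54, 54, 55, 56, 53, 51, 51, 49, 51, 51, 50, 50, 49, 51, 50, 49, 204, 226, 227, 228, 144, 147, 146, 144, 147, 143, 145, 144, 142, 140, 145]
180 [150, 70, 71, 145, 172, 172, 148, 150, 148, 148, 147, 146, 150, 148, 150, 76, 45, 43, 43, 45, 46, 47, 45, 44, 47, 47, 48, 48, 47, 48, 47, 50, 49, 49, 49, 56, 225, 226, 227, 142, 146, 142, 144, 142, 145, 142, 140, 142, 141, 146]
200 [151, 108, 66, 121, 148, 168, 147, 146, 144, 144, 145, 144, 146, 146, 144, 111, 55, 56, 54, 54, 54, 55, 55, 55, 53, 54, 55, 54, 53, 55, 54, 54, 54, 54, 53, 88, 225, 226, 186, 140, 142, 139, 144, 140, 145, 141, 140, 140, 142, 144]
215 [124, 116, 68, 80, 90, 82, 75, 46, 110, 113, 112, 112, 113, 121, 141, 133, 53, 55, 53, 53, 53, 53, 54, 52, 53, 51, 52, 54, 53, 55, 53, 55, 53, 54, 52, 94, 141, 141, 143, 140, 142, 139, 135, 110, 63, 72, 82, 90, 102, 112]
225 [104, 74, 74, 75, 75, 42, 7, 13, 104, 112, 111, 111, 112, 114, 112, 110, 51, 54, 53, 52, 52, 46, 63, 103, 106, 104, 108, 108, 107, 53, 53, 50, 52, 53, 80, 85, 112, 111, 112, 111, 111, 110, 114, 110, 30, 10, 14, 72, 81, 79]
235 [76, 73, 76, 46, 12, 8, 12, 11, 89, 119, 130, 132, 133, 136, 213, 205, 47, 44, 43, 43, 43, 43, 60, 109, 112, 113, 114, 112, 111, 50, 43, 42, 44, 78, 76, 100, 208, 209, 162, 111, 112, 109, 112, 110, 14, 10, 5, 7, 20, 69]
245 [75, 49, 13, 8, 8, 14, 8, 112, 133, 134, 132, 135, 219, 222, 222, 223, 71, 41, 41, 42, 39, 42, 45, 81, 85, 83, 78, 76, 76, 44, 42, 42, 41, 40, 42, 90, 206, 209, 209, 209, 206, 223, 224, 218, 205, 45, 11, 8, 12, 11]
```

The blade lies flat in the tray, hub edges at columns 212–290 and bore near column 251. Next I measure it precisely.

```bash
cat >> h.py <<'E'
def bore(d,o,guess,z):
    """bore centre on the plane z, and blade yaw relative to tool x (deg) from hub side edges"""
    g=cv2.GaussianBlur(d['pixels'].mean(2).astype(np.float32),(0,0),.8)
    u,v=proj(d,guess,o).astype(int); w=30
    m=(g[v-w:v+w,u-w:u+w]>66).astype(np.uint8)
    n,l,s,c=cv2.connectedComponentsWithStats(m)
    ok=[i for i in range(1,n) if 100<s[i,4]<1200 and s[i,0]>0 and s[i,1]>0 and s[i,0]+s[i,2]<2*w and s[i,1]+s[i,3]<2*w]
    return [(onz(d,c[i]+[u-w,v-w],z,o).round(4).tolist(),s[i].tolist()) for i in ok]
E
python3 - <<'E'
from h import *
o,d=grab('wrist')
print(o['position'],bore(d,o,(.513,-.189,.04),.0385))
g=d['pixels'].mean(2)
for r in (205,210,240,150,110,60):
    row=g[r];L=[c for c in range(200,225) if row[c]<66];Rr=[c for c in range(280,300) if row[c]<66]
    e=[onz(d,(c,r),.041,o).round(4)[:2].tolist() for c in (L[0] if L else 0,Rr[-1] if Rr else 0)];print(r,L[:1],Rr[-1:],e)
E
```

```text
[ 0.51294737 -0.18702135  0.05129046] [([0.5122, -0.1871, 0.0385], [14, 20, 27, 23, 614])]
205 [213] [288] [[0.5303, -0.1635], [0.5322, -0.2074]]
210 [213] [288] [[0.5273, -0.1635], [0.5292, -0.2076]]
240 [215] [289] [[0.5083, -0.1649], [0.5103, -0.2096]]
150 [214] [287] [[0.5625, -0.1636], [0.5643, -0.2045]]
110 [] [] [[0.5802, -0.0433], [0.5802, -0.0433]]
60 [] [] [[0.6066, -0.047], [0.6066, -0.047]]
```

Emit:
carry_out:
  rows:
    - [[-1, 0, -3, 1, 0], [-1, 0, -6, 1, 0], [-1, 0, -6, 1, 0.4], [-1, 0, -6, 1, 1], [-1, 0, -6, 1, 1]]

```text
t: 11.62
position: [0.512, -0.187, 0.0453]
ee_rot: [0.0, 1.0, 0.031, 0.0]
wrist_force: [-0.0, 0.0, -0.3]
opening: 0.0676
gripper_force: 0.0
```

Emit:
carry_out:
  rows:
    - [[0, 0, 0, 0, 1], [0, 0, 0, 0, 1], [0, 0, 0, 0, 1], [0, 0, 0, 0, 1], [0, 0, 0, 0, 1]]

```text
t: 12.25
position: [0.5119, -0.1868, 0.0453]
ee_rot: [-0.0, 1.0, 0.031, 0.0]
wrist_force: [0.2, 0.2, 1.2]
opening: 0.0472
gripper_force: 40.0
```

Run:
```python
from h import *
o,d=grab('wrist')
print(o['position'],o['ee_rot'],o['opening'],o['gripper_force'],bore(d,o,(.513,-.189,.04),.0385))
```

```text
[ 0.51194975 -0.18683216  0.0453208 ] [-7.76397989e-05  9.99524374e-01  3.08385979e-02  3.32416290e-05] 0.04717011200217591 40.02987530082464 [([0.5121, -0.1873, 0.0385], [14, 19, 29, 24, 676])]
```

Emit:
carry_out:
  rows:
    - [[0, 0, 30, 0, 1], [0, 0, 70, 0, 1], [0, 20, 110, 1, 1], [-10, 60, 130, 2, 1], [-20, 110, 130, 3, 1]]

```text
t: 12.92
position: [0.4924, -0.0771, 0.1764]
ee_rot: [0.001, 0.998, 0.056, 0.001]
wrist_force: [-0.3, 1.9, -5.4]
opening: 0.0471
gripper_force: 40.1
```

Emit:
carry_out:
  rows:
    - [[-10, 40, 0, 1, 1], [-20, 90, 0, 2.3, 1], [-23.6, 115.3, 0, 2.3, 1], [-23.6, 115.3, -30, 2.3, 1], [-23.6, 115.3, -60, 2.3, 1]]

```text
t: 13.55
position: [0.468, 0.0388, 0.1144]
ee_rot: [0.0, 0.997, 0.078, 0.0]
wrist_force: [0.6, -0.0, -4.9]
opening: 0.0469
gripper_force: 40.1
```

Emit:
carry_out:
  rows:
    - [[0, 0, -5, 0, 1], [0, 0, -10, 0, 1], [0, 0, -10, 0, 1], [0, 0, -10, 0, 1], [0, 0, -10, 0, 1]]

```text
t: 14.18
position: [0.4687, 0.0383, 0.1058]
ee_rot: [-0.0, 0.997, 0.077, 0.001]
wrist_force: [0.4, -0.7, -4.6]
opening: 0.0469
gripper_force: 40.1
```

Run:
```python
from h import *
o,d=grab('wrist')
p=o['position'];print(p,o['ee_rot'],o['opening'],o['wrist_force'],o['ft_torque'],bore(d,o,(p[0],p[1],p[2]-.006),p[2]-.0068))
```

```text
[0.4687149  0.03830984 0.1058269 ] [-3.10129192e-05  9.97038234e-01  7.69051564e-02  5.96518364e-04] 0.04689106676430837 [ 0.3822612  -0.73040384 -4.57218177] [-0.00071716  0.01436694  0.01350598] [([0.4723, 0.0384, 0.099], [17, 18, 29, 13, 353])]
```

Emit:
carry_out:
  rows:
    - [[0, 0, -3, 0, 1], [0, 0, -6, 0, 1], [0, 0, -7, 0, 1], [0, 0, -8, 0, 1], [0, 0, -8, 0, 1]]

```text
t: 14.85
position: [0.4683, 0.0383, 0.0973]
ee_rot: [-0.0, 0.997, 0.077, -0.0]
wrist_force: [0.3, -0.5, -3.9]
opening: 0.047
gripper_force: 40.1
```

Emit:
carry_out:
  rows:
    - [[0, 0, -0.5, 0, 1], [0, 0, -1, 0, 1], [0, 0, -1, 0, 1], [0, 0, -1, 0, 1], [0, 0, -1, 0, 1]]

```text
t: 15.48
position: [0.4683, 0.0383, 0.0971]
ee_rot: [-0.0, 0.997, 0.077, 0.0]
wrist_force: [-2.8, -0.5, 7.6]
opening: 0.0473
gripper_force: 40.1
```

Emit:
carry_out:
  rows:
    - [[0, 0, 0.5, 0, 1], [0, 0, 0.5, 0, 0.48], [0, 0, 0.5, 0, 0.42], [0, 0, 0.5, 0, 0.3], [0, 0, 0.5, 0, 0.15]]

```text
t: 16.1
position: [0.4684, 0.0383, 0.0967]
ee_rot: [0.0, 0.997, 0.077, 0.0]
wrist_force: [-0.2, 0.3, -0.4]
opening: 0.0709
gripper_force: 0.0
```

Run:
```python
from h import *
o,d=grab('side');np.save('k1.npy',d['pixels']);o,d=grab('wrist');np.save('k1w.npy',d['pixels'])
print(o['t'],o['position'],o['opening'],o['wrist_force'])
```

```text
16.15 [0.46843533 0.03831037 0.09672311] 0.0749228182059966 [-0.64533968  0.10091834 -0.35388949]
```

Emit:
carry_out:
  rows:
    - [[0, 0, 0, 0, 0], [0, 0, 0, 0, 0], [0, 0, 0, 0, 0], [0, 0, 0, 0, 0], [0, 0, 0, 0, 0]]

```text
t: 16.82
position: [0.4683, 0.0383, 0.0968]
ee_rot: [0.0, 0.997, 0.077, -0.0]
wrist_force: [-0.7, 0.4, 0.1]
opening: 0.0942
gripper_force: 0.0
```

Emit:
carry_out:
  rows:
    - [[0, 0, 0, 0, 0], [0, 0, 0, 0, 0], [0, 0, 0, 0, 0], [0, 0, 0, 0, 0], [0, 0, 0, 0, 0]]

```text
t: 17.45
position: [0.4683, 0.0383, 0.0968]
ee_rot: [0.0, 0.997, 0.077, 0.0]
wrist_force: [0.4, 0.7, 0.3]
opening: 0.0941
gripper_force: 0.0
```

Run:
```python
from h import *
a=np.load('k1.npy');aw=np.load('k1w.npy')
o,d=grab('side');b=d['pixels'];o,w=grab('wrist');bw=w['pixels'];np.save('k2w.npy',bw)
print(o['t'],o['opening'],o['wrist_force'])
v=np.vstack([np.hstack([cv2.resize(x[150:270,180:340],(400,300),interpolation=cv2.INTER_CUBIC) for x in (a,b)]),np.hstack([cv2.resize(x,(400,300)) for x in (aw,bw)])])
cv2.imwrite('pics/k.png',v[:,:,::-1])
```

```text
17.5 0.09372660388778145 [-0.60208262 -0.72346902  0.0270054 ]
```

View pics/k.png

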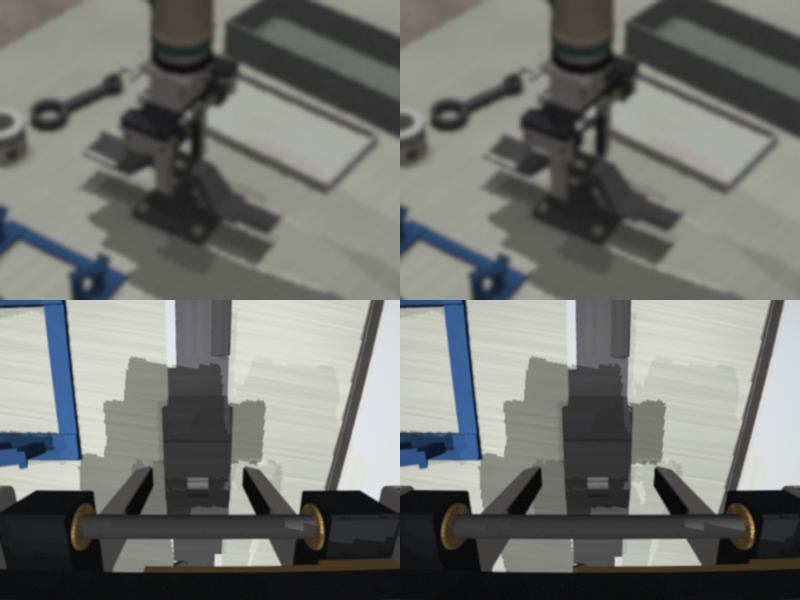

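The last picture shows the blade level on the edge, unchanged between 16.1 and 17.5 s with the fingers open. It balances, so it goes in the tray.

Emit:
carry_out:
  rows:
    - [[0, 0, 0, 0, 0.4], [0, 0, 0, 0, 0.45], [0, 0, 0, 0, 1], [0, 0, 0, 0, 1], [0, 0, 0, 0, 1]]

```text
t: 18.18
position: [0.4683, 0.0383, 0.0968]
ee_rot: [-0.0, 0.997, 0.077, 0.0]
wrist_force: [0.2, 0.2, 0.2]
opening: 0.0477
gripper_force: 30.8
```

Emit:
carry_out:
  rows:
    - [[0, 0, 0, 0, 1], [0, 0, 0, 0, 1], [0, 0, 0, 0, 1], [0, 0, 5, 0, 1], [0, 0, 10, 0, 1]]

```text
t: 18.8
position: [0.4679, 0.0383, 0.1068]
ee_rot: [0.0, 0.997, 0.077, -0.001]
wrist_force: [-0.5, -1.1, -4.9]
opening: 0.047
gripper_force: 40.1
```

Run:
```python
from h import *
o,d=grab('wrist');p=o['position']
print(p,o['opening'],o['gripper_force'],o['wrist_force'],o['ft_torque'])
for f in ('k1w','k2w'): print(cv2.phaseCorrelate(np.float32(np.load(f+'.npy')[0:180,200:300].mean(2)),np.float32(d['pixels'][0:180,200:300].mean(2))))
```

```text
[0.46785829 0.03827436 0.10678676] 0.047000658416511604 40.13468879275024 [-0.45102904 -1.11025013 -4.94036843] [0.03384578 0.01516162 0.01490874]
((0.15250084143679032, 0.3190732242856882), 0.7028157545725504)
((0.3687963806616139, -0.31075360174899913), 0.7125199979146322)
```

Emit:
carry_out:
  rows:
    - [[0, 0, 30, 0, 1], [0, -10, 60, 0, 1], [10, -50, 60, -2, 1], [20, -100, 60, -4, 1], [30, -150, 60, -6, 1]]

```text
t: 19.48
position: [0.4984, -0.1128, 0.1669]
ee_rot: [-0.0, 1.0, 0.025, 0.0]
wrist_force: [0.5, -0.0, -4.3]
opening: 0.047
gripper_force: 40.1
```

Emit:
carry_out:
  rows:
    - [[10, -50, 0, 0, 1], [15, -77, -20, 0, 1], [15, -77, -60, 0, 1], [15, -77, -95, 0, 1], [15, -77, -110, 0, 1]]

```text
t: 20.1
position: [0.5118, -0.1882, 0.0549]
ee_rot: [-0.001, 1.0, 0.025, -0.002]
wrist_force: [0.2, 0.8, -4.3]
opening: 0.0474
gripper_force: 40.1
```

Emit:
carry_out:
  rows:
    - [[0, 0, -4, 0, 1], [0, 0, -8, 0, 1], [0, 0, -10, 0, 1], [0, 0, -11, 0, 1], [0, 0, -11, 0, 1]]

```text
t: 20.72
position: [0.5136, -0.1887, 0.0462]
ee_rot: [0.0, 1.0, 0.025, 0.0]
wrist_force: [-0.1, -0.9, -4.4]
opening: 0.0469
gripper_force: 40.1
```

Emit:
carry_out:
  rows:
    - [[0, 0, -1, 0, 1], [0, 0, -1, 0, 1], [0, 0, -1, 0, 0.48], [0, 0, -1, 0, 0.3], [0, 0, -1, 0, 0.1]]

```text
t: 21.35
position: [0.5135, -0.1888, 0.045]
ee_rot: [0.0, 1.0, 0.025, 0.0]
wrist_force: [-0.8, -0.1, 1.0]
opening: 0.0656
gripper_force: 0.0
```

Emit:
carry_out:
  rows:
    - [[0, 0, 0, 0, 0], [0, 0, 0, 0, 0], [0, 0, 0, 0, 0], [0, 0, 10, 0, 0], [0, 0, 30, 0, 0]]

```text
t: 21.98
position: [0.5128, -0.1885, 0.075]
ee_rot: [-0.0, 1.0, 0.025, -0.001]
wrist_force: [-0.5, -0.3, -0.4]
opening: 0.0941
gripper_force: 0.0
```

Run:
```python
from h import *
o,d=grab('wrist');p=o['position']
print(p,o['opening'],o['wrist_force'],bore(d,o,(.513,-.189,.04),.0385))
```

```text
[ 0.51282656 -0.18849652  0.0749844 ] 0.09412533391949653 [-0.54403278 -0.27043391 -0.38365508] [([0.5135, -0.1893, 0.0385], [19, 19, 26, 21, 517])]
```

The blade is in the tray. Next is the second blade.

Emit:
carry_out:
  rows:
    - [[0, 0, 50, 0, 0], [0, 20, 105, 1, 0], [0, 60, 140, 2, 0], [0, 115, 160, 3, 0], [0, 170, 180, 4.2, 0]]

```text
t: 22.65
position: [0.5133, -0.0172, 0.2561]
ee_rot: [0.0, 0.998, 0.061, 0.001]
wrist_force: [0.7, 0.9, -0.5]
opening: 0.0937
gripper_force: 0.0
```

Emit:
carry_out:
  rows:
    - [[0, 60, 0, 0, 0], [0, 120, 0, 0, 0], [0, 180, 0, 0, 0], [0, 240, 0, 0, 0], [0, 300, 0, 0, 0]]

```text
t: 23.28
position: [0.5132, 0.2832, 0.2552]
ee_rot: [-0.0, 0.998, 0.061, 0.0]
wrist_force: [1.2, -1.3, -0.8]
opening: 0.0937
gripper_force: 0.0
```

Emit:
carry_out:
  rows:
    - [[2, 50, -20, 0, 0], [2, 78, -40, 0, 0], [2, 78, -60, 0, 0], [2, 78, -60, 0, 0], [2, 78, -60, 0, 0]]

```text
t: 23.9
position: [0.5159, 0.3589, 0.1957]
ee_rot: [-0.0, 0.998, 0.061, 0.001]
wrist_force: [0.5, -0.5, 0.7]
opening: 0.0941
gripper_force: 0.0
```

Run:
```python
from h import *
o,d=grab('wrist');p=o['position']
print(p,o['ee_rot'],o['opening'],o['dq'].round(3),bore(d,o,(.5157,.3593,.087),.087))
g=d['pixels'].mean(2);u,v=proj(d,(.5157,.3593,.087),o).astype(int);print(u,v)
for r in range(v-20,v+21,5): print(r,g[r,u-60:u+60:3].astype(int).tolist())
```

```text
[0.51593334 0.35893108 0.19565156] [-1.44668426e-04  9.98148424e-01  6.08226683e-02  5.52984078e-04] 0.09406647057138376 [ 0.005 -0.011 -0.003 -0.006 -0.001 -0.002 -0.   ] [([0.5156, 0.3606, 0.087], [24, 23, 12, 17, 180])]
251 193
173 [124, 123, 167, 139, 102, 102, 71, 69, 64, 105, 121, 121, 56, 43, 46, 45, 45, 46, 46, 47, 47, 46, 47, 44, 43, 43, 44, 74, 110, 110, 114, 123, 126, 126, 128, 127, 124, 129, 174, 196]
178 [192, 198, 198, 164, 106, 107, 100, 69, 66, 96, 122, 122, 61, 45, 43, 43, 45, 42, 46, 42, 43, 44, 44, 45, 43, 43, 43, 75, 113, 114, 116, 127, 132, 188, 194, 193, 190, 192, 191, 193]
183 [196, 194, 194, 166, 107, 106, 106, 100, 70, 83, 120, 121, 68, 44, 43, 45, 44, 44, 42, 42, 43, 41, 42, 44, 44, 46, 44, 78, 111, 112, 115, 124, 125, 143, 194, 196, 196, 196, 197, 199]
188 [194, 196, 198, 181, 105, 105, 105, 107, 104, 95, 120, 123, 79, 39, 41, 44, 43, 43, 73, 92, 98, 103, 53, 43, 43, 44, 46, 72, 112, 113, 117, 126, 127, 126, 167, 195, 195, 197, 196, 198]
193 [200, 198, 196, 183, 106, 105, 107, 107, 107, 125, 150, 119, 85, 39, 45, 44, 45, 42, 85, 103, 111, 112, 59, 46, 46, 47, 45, 76, 110, 111, 113, 124, 124, 125, 125, 167, 197, 197, 198, 199]
198 [196, 196, 195, 188, 112, 105, 104, 106, 105, 109, 192, 143, 92, 42, 45, 44, 45, 45, 76, 96, 87, 100, 62, 46, 47, 48, 48, 68, 111, 111, 119, 127, 126, 126, 125, 125, 152, 195, 194, 192]
203 [195, 197, 194, 189, 108, 93, 100, 93, 92, 102, 167, 159, 86, 42, 45, 44, 43, 43, 49, 47, 42, 42, 44, 47, 48, 48, 49, 72, 112, 119, 125, 125, 124, 123, 123, 123, 110, 148, 169, 169]
208 [198, 199, 188, 174, 113, 93, 94, 94, 93, 99, 156, 105, 86, 41, 47, 45, 48, 47, 48, 49, 50, 49, 50, 47, 49, 46, 47, 63, 100, 102, 101, 101, 101, 100, 99, 99, 100, 101, 150, 171]
213 [198, 196, 184, 173, 121, 93, 94, 93, 93, 92, 102, 98, 93, 44, 48, 44, 43, 42, 44, 42, 41, 40, 42, 42, 39, 41, 42, 64, 113, 105, 109, 115, 118, 105, 111, 117, 111, 103, 103, 148]
```

Emit:
carry_out:
  rows:
    - [[0, 1, -40, 0, 0], [0, 1, -75, 0, 0], [0, 1, -102, 0, 0.2], [0, 1, -102, 0, 0.4], [0, 1, -102, 0, 1]]
  grip_force: 50

```text
t: 24.58
position: [0.5165, 0.3608, 0.0945]
ee_rot: [-0.001, 0.998, 0.061, 0.001]
wrist_force: [0.6, -0.1, -0.0]
opening: 0.0673
gripper_force: 0.0
```

Emit:
carry_out:
  rows:
    - [[0, 0, 0, 0, 1], [0, 0, 0, 0, 1], [0, 0, 0, 0, 1], [0, 0, 0, 0, 1], [0, 0, 0, 0, 1]]

```text
t: 25.2
position: [0.5158, 0.36, 0.0935]
ee_rot: [0.0, 0.998, 0.061, 0.0]
wrist_force: [-1.7, -1.1, 5.2]
opening: 0.0383
gripper_force: 51.1
```

Emit:
carry_out:
  rows:
    - [[0, 0, 5, 0, 1], [0, 0, 10, 0, 1], [0, 0, 15, 0, 1], [0, 0, 20, 0, 1], [0, 0, 20, 0, 1]]

```text
t: 25.82
position: [0.5156, 0.3606, 0.1133]
ee_rot: [-0.0, 0.998, 0.061, 0.0]
wrist_force: [0.6, 1.0, -5.0]
opening: 0.0381
gripper_force: 50.9
```

Run:
```python
from h import *
o,d=grab('wrist');p=o['position']
print(p,o['ee_rot'],o['opening'],o['gripper_force'],o['wrist_force'],o['ft_torque'],bore(d,o,(p[0],p[1],p[2]-.007),p[2]-.007))
```

```text
[0.51558839 0.36055154 0.11325258] [-2.47047498e-04  9.98118235e-01  6.13170628e-02  3.81262236e-04] 0.03809674362097687 50.94755437181675 [ 0.59925039  0.99064881 -4.99957458] [-0.03457109  0.06386776 -0.00256919] [([0.5157, 0.3604, 0.1063], [22, 18, 19, 27, 416])]
```

Emit:
carry_out:
  rows:
    - [[0, 0, 40, 0, 1], [0, -10, 90, 0, 1], [0, -50, 140, 0, 1], [0, -100, 145, 0, 1], [0, -155, 145, 0, 1]]

```text
t: 26.5
position: [0.5156, 0.2044, 0.2589]
ee_rot: [-0.0, 0.998, 0.062, 0.001]
wrist_force: [0.4, -0.9, -3.5]
opening: 0.0387
gripper_force: 50.9
```

Emit:
carry_out:
  rows:
    - [[-2, -55, 0, -1, 1], [-5, -110, 0, -2, 1], [-8, -165, 0, -3, 1], [-10, -220, 0, -4, 1], [-12, -275, 0, -5, 1]]

```text
t: 27.12
position: [0.503, -0.0714, 0.2579]
ee_rot: [0.0, 1.0, 0.018, 0.0]
wrist_force: [2.1, -0.0, -4.7]
opening: 0.0383
gripper_force: 51.0
```

Emit:
carry_out:
  rows:
    - [[-2, -55, 0, -0.5, 1], [-5, -110, 0, -1, 1], [-8, -165, 0, -1.6, 1], [-10, -220, 0, -1.6, 1], [-11, -300, 0, -1.6, 1]]

```text
t: 27.75
position: [0.4925, -0.353, 0.2577]
ee_rot: [-0.0, 1.0, 0.004, 0.0]
wrist_force: [1.2, 0.2, -3.6]
opening: 0.0381
gripper_force: 51.0
```

Run:
```python
from h import *
o,d=grab('wrist');p=o['position']
print(p,o['ee_rot'],o['opening'],o['wrist_force'],o['ft_torque'],bore(d,o,(p[0],p[1],p[2]-.007),p[2]-.007))
g=d['pixels'].mean(2)
for r in (40,90): print(r,g[r,::4].astype(int).tolist())
for z in(.065,): print([proj(d,q,o).round().tolist() for q in [(.660,-.291,z),(.661,-.446,z),(.5,-.291,z),(.5,-.446,z)]])
```

```text
[ 0.49252175 -0.35301236  0.25766676] [-4.62559675e-04  9.99990006e-01  4.44484991e-03  1.34739622e-04] 0.03810475635141201 [ 1.15580956  0.21618432 -3.56133025] [-0.01309135 -0.08024018  0.0109981 ] [([0.4925, -0.3534, 0.2507], [22, 17, 20, 28, 457])]
40 [218, 218, 218, 219, 219, 220, 220, 220, 221, 220, 221, 221, 221, 221, 220, 220, 224, 143, 119, 231, 235, 236, 236, 236, 236, 236, 237, 237, 237, 237, 238, 237, 238, 237, 238, 237, 238, 238, 238, 238, 238, 238, 238, 238, 169, 189, 224, 224, 160, 87, 88, 89, 90, 88, 87, 90, 88, 89, 100, 108, 112, 109, 104, 107, 101, 100, 101, 101, 101, 99, 100, 99, 104, 104, 103, 101, 100, 99, 100, 97, 89, 62, 50, 48, 55, 136, 211, 223, 222, 222, 222, 221, 221, 221, 221, 221, 221, 220, 219, 219, 219, 220, 220, 219, 220, 221, 220, 222, 222, 222, 223, 223, 223, 223, 223, 223, 223, 222, 221, 221, 220, 219, 217, 217, 215, 215, 213, 212]
90 [222, 223, 224, 223, 224, 225, 225, 225, 225, 226, 225, 225, 225, 225, 224, 224, 225, 223, 226, 128, 145, 237, 239, 238, 239, 239, 239, 238, 175, 118, 106, 106, 107, 105, 106, 107, 105, 190, 240, 240, 240, 240, 240, 240, 240, 142, 56, 57, 59, 60, 59, 58, 59, 59, 62, 86, 90, 90, 91, 89, 91, 92, 90, 160, 169, 163, 165, 166, 167, 165, 164, 179, 180, 178, 176, 176, 176, 167, 165, 164, 136, 79, 49, 48, 105, 182, 212, 214, 213, 213, 213, 212, 211, 213, 212, 211, 216, 222, 222, 220, 220, 220, 220, 220, 219, 220, 220, 222, 222, 222, 224, 224, 225, 225, 225, 225, 226, 225, 225, 225, 224, 224, 224, 223, 223, 222, 221, 220]
[[197.0, 25.0], [339.0, 26.0], [201.0, 170.0], [329.0, 171.0]]
```

Emit:
carry_out:
  rows:
    - [[0, -20, -10, 0, 1], [0, -43, -50, 0, 1], [0, -43, -100, 0, 1], [0, -43, -150, 0, 1], [0, -43, -185, 0, 1]]

```text
t: 28.42
position: [0.4921, -0.3925, 0.0696]
ee_rot: [-0.002, 1.0, 0.005, -0.001]
wrist_force: [-0.2, 0.2, -3.9]
opening: 0.0386
gripper_force: 50.9
```

Emit:
carry_out:
  rows:
    - [[0, 0, -8, 0, 1], [0, 0, -13, 0, 1], [0, 0, -16, 0, 1], [0, 0, -17, 0, 1], [0, 0, -17, 0, 1]]

```text
t: 29.05
position: [0.4929, -0.3955, 0.0566]
ee_rot: [0.0, 1.0, 0.004, 0.001]
wrist_force: [-0.7, 0.4, -4.8]
opening: 0.0383
gripper_force: 50.9
```

Emit:
carry_out:
  rows:
    - [[0, 0, -1, 0, 1], [0, 0, -2, 0, 1], [0, 0, -3, 0, 1], [0, 0, -4, 0, 1], [0, 0, -4, 0, 1]]

```text
t: 29.68
position: [0.4925, -0.3952, 0.0534]
ee_rot: [-0.0, 1.0, 0.004, 0.0]
wrist_force: [-3.2, 2.6, 9.0]
opening: 0.0383
gripper_force: 51.1
```

Emit:
carry_out:
  rows:
    - [[0, 2, 1, 0, 0.55], [0, 6, 1, 0, 0.5], [0, 12, 1, 0, 0.4], [0, 19, 1, 0, 0.3], [0, 27, 1, 0, 0.3]]

```text
t: 30.3
position: [0.4928, -0.3679, 0.0528]
ee_rot: [0.0, 1.0, 0.004, 0.0]
wrist_force: [0.2, 0.2, -0.7]
opening: 0.0656
gripper_force: 0.0
```

Emit:
carry_out:
  rows:
    - [[0, 0, 0, 0, 0.2], [0, 0, 0, 0, 0.15], [0, 0, 0, 0, 0.12], [0, 0, 0, 0, 0.12], [0, 0, 0, 0, 0.12]]

```text
t: 30.92
position: [0.4925, -0.3683, 0.0528]
ee_rot: [0.0, 1.0, 0.004, 0.0]
wrist_force: [0.3, -0.1, -0.5]
opening: 0.0822
gripper_force: 0.0
```

Run:
```python
from h import *
o,d=grab('wrist');p=o['position']
print(p,o['opening'],o['wrist_force'],bore(d,o,(p[0],p[1],.0395),.0395))
g=d['pixels'].mean(2)
for r in (180,200,210,220,230,240): print(r,g[r,170:330:3].astype(int).tolist())
```

```text
[ 0.49248564 -0.36830468  0.05275021] 0.08221351654363845 [ 0.34511413 -0.05837932 -0.531904  ] [([0.4919, -0.3702, 0.0395], [22, 21, 25, 22, 514])]
180 [86, 95, 95, 97, 95, 97, 96, 97, 95, 97, 95, 96, 96, 97, 86, 48, 48, 47, 50, 49, 52, 54, 54, 52, 53, 55, 55, 55, 55, 56, 54, 55, 58, 57, 56, 59, 59, 58, 59, 58, 59, 60, 107, 95, 96, 97, 96, 97, 96, 97, 97, 96, 96, 96]
200 [77, 92, 96, 96, 96, 97, 95, 95, 95, 94, 94, 95, 95, 96, 92, 64, 61, 60, 61, 61, 62, 62, 62, 61, 60, 60, 60, 62, 61, 61, 61, 59, 60, 61, 60, 61, 62, 62, 59, 60, 91, 106, 96, 94, 95, 96, 98, 98, 97, 96, 97, 96, 96, 96]
210 [75, 74, 92, 91, 76, 78, 76, 76, 75, 76, 78, 78, 77, 81, 94, 68, 62, 60, 60, 59, 60, 60, 58, 60, 58, 59, 59, 60, 60, 60, 59, 59, 61, 60, 60, 58, 59, 59, 59, 58, 88, 105, 95, 95, 96, 96, 96, 94, 93, 78, 83, 91, 79, 75]
220 [83, 84, 84, 83, 66, 19, 23, 72, 76, 75, 75, 75, 75, 77, 77, 66, 59, 59, 57, 58, 59, 59, 59, 57, 57, 58, 59, 59, 59, 59, 58, 58, 58, 59, 58, 59, 58, 58, 60, 98, 100, 99, 78, 76, 75, 75, 74, 75, 76, 32, 15, 58, 89, 89]
230 [82, 80, 51, 15, 12, 13, 14, 71, 77, 75, 76, 75, 77, 76, 88, 82, 46, 47, 45, 46, 46, 46, 47, 46, 60, 75, 76, 75, 75, 75, 75, 76, 75, 49, 48, 48, 50, 58, 86, 88, 88, 87, 85, 82, 82, 82, 85, 81, 77, 23, 11, 13, 13, 36]
240 [32, 12, 11, 17, 12, 14, 33, 73, 75, 117, 135, 137, 137, 138, 136, 127, 49, 47, 49, 49, 50, 48, 47, 48, 55, 75, 76, 76, 76, 77, 75, 78, 75, 48, 48, 49, 49, 47, 49, 47, 47, 56, 135, 138, 138, 138, 128, 141, 128, 81, 13, 14, 12, 16]
```

Emit:
carry_out:
  rows:
    - [[-0.5, -1.5, -3, 0, 0.12], [-0.5, -1.5, -6.5, 0, 0.12], [-0.5, -1.5, -6.5, 0, 0.3], [-0.5, -1.5, -6.5, 0, 1], [-0.5, -1.5, -6.5, 0, 1]]

```text
t: 31.6
position: [0.4921, -0.3697, 0.0463]
ee_rot: [0.0, 1.0, 0.004, 0.0]
wrist_force: [-1.1, -0.5, -0.2]
opening: 0.0564
gripper_force: 0.0
```

Emit:
carry_out:
  rows:
    - [[0, 0, 0, 0, 1], [0, 0, 0, 0, 1], [0, 0, 0, 0, 1], [0, 0, 0, 0, 1], [0, 0, 0, 0, 1]]

```text
t: 32.22
position: [0.4921, -0.3697, 0.0464]
ee_rot: [0.0, 1.0, 0.004, 0.0]
wrist_force: [0.8, -0.5, 0.6]
opening: 0.047
gripper_force: 50.0
```

Run:
```python
from h import *
o,d=grab('wrist');p=o['position']
print(p,o['ee_rot'],o['opening'],o['gripper_force'],bore(d,o,(p[0],p[1],.0395),.0395))
```

```text
[ 0.49212258 -0.36972235  0.04635946] [7.90865585e-05 9.99992748e-01 3.80662261e-03 8.69497441e-05] 0.04702265820643049 50.04058744278154 [([0.4919, -0.3703, 0.0395], [19, 21, 26, 21, 532])]
```

Emit:
carry_out:
  rows:
    - [[0, 0, 40, 0, 1], [0, 0, 90, 0, 1], [0, 20, 135, 1, 1], [0, 70, 150, 2, 1], [0, 125, 150, 4, 1]]

```text
t: 32.9
position: [0.4921, -0.2439, 0.1971]
ee_rot: [0.0, 0.999, 0.038, 0.001]
wrist_force: [0.3, 1.3, -4.5]
opening: 0.047
gripper_force: 50.1
```

Emit:
carry_out:
  rows:
    - [[-4, 55, 0, 1, 1], [-8, 110, 0, 2, 1], [-14, 170, 0, 3, 1], [-20, 225, 0, 4, 1], [-23.8, 270, 0, 4.4, 1]]

```text
t: 33.52
position: [0.4667, 0.0278, 0.1957]
ee_rot: [-0.0, 0.997, 0.078, -0.001]
wrist_force: [0.9, -0.6, -4.5]
opening: 0.0474
gripper_force: 50.1
```

Emit:
carry_out:
  rows:
    - [[0, 13, -10, 0, 1], [0, 13, -40, 0, 1], [0, 13, -75, 0, 1], [0, 13, -92, 0, 1], [0, 13, -92, 0, 1]]

```text
t: 34.15
position: [0.4667, 0.0371, 0.1027]
ee_rot: [0.0, 0.997, 0.076, -0.002]
wrist_force: [0.7, 0.5, -3.3]
opening: 0.0468
gripper_force: 50.1
```

Run:
```python
from h import *
o,d=grab('wrist');p=o['position']
print(p,o['ee_rot'],o['opening'],o['wrist_force'],o['ft_torque'],bore(d,o,(p[0],p[1],p[2]-.007),p[2]-.0068))
np.save('b0w.npy',d['pixels'])
# pitch check: compare with first blade view (balanced level) at arms
print(cv2.phaseCorrelate(np.float32(np.load('k1w.npy')[0:180,200:300].mean(2)),np.float32(d['pixels'][0:180,200:300].mean(2))))
```

```text
[0.46672898 0.03713545 0.10267215] [ 4.05098478e-04  9.97096989e-01  7.61086181e-02 -2.21536528e-03] 0.04684717017040587 [ 0.66925736  0.5035425  -3.31368296] [0.01310834 0.11752244 0.03016328] [([0.4708, 0.0372, 0.0959], [17, 19, 29, 11, 295])]
((-4.383371272042581, -0.037593075664815956), 0.25104688686794707)
```

Emit:
carry_out:
  rows:
    - [[0, 0, -2, 0, 1], [0, 0, -4, 0, 1], [0, 0, -5, 0, 1], [0, 0, -6, 0, 1], [0, 0, -6, 0, 1]]

```text
t: 34.83
position: [0.4682, 0.0384, 0.0983]
ee_rot: [-0.0, 0.997, 0.077, 0.0]
wrist_force: [0.4, -0.1, -3.9]
opening: 0.0472
gripper_force: 50.1
```

Emit:
carry_out:
  rows:
    - [[0, 0, -0.5, 0, 1], [0, 0, -1, 0, 1], [0, 0, -1.5, 0, 1], [0, 0, -2, 0, 1], [0, 0, -2, 0, 1]]

```text
t: 35.45
position: [0.4683, 0.0383, 0.0971]
ee_rot: [-0.0, 0.997, 0.077, 0.0]
wrist_force: [-2.5, -0.8, 8.0]
opening: 0.0473
gripper_force: 50.1
```

Emit:
carry_out:
  rows:
    - [[0, 0, 0.5, 0, 1], [0, 0, 0.5, 0, 0.48], [0, 0, 0.5, 0, 0.42], [0, 0, 0.5, 0, 0.3], [0, 0, 0.5, 0, 0.15]]

```text
t: 36.08
position: [0.4683, 0.0383, 0.0967]
ee_rot: [0.0, 0.997, 0.077, 0.0]
wrist_force: [1.0, 0.3, -0.4]
opening: 0.0714
gripper_force: 0.0
```

Emit:
carry_out:
  rows:
    - [[0, 0, 0, 0, 0], [0, 0, 0, 0, 0], [0, 0, 0, 0, 0], [0, 0, 0, 0, 0], [0, 0, 0, 0, 0]]

```text
t: 36.7
position: [0.4683, 0.0383, 0.0968]
ee_rot: [0.0, 0.997, 0.077, 0.0]
wrist_force: [0.0, -0.2, 0.7]
opening: 0.0941
gripper_force: 0.0
```

Emit:
carry_out:
  rows:
    - [[0, 0, 0, 0, 0], [0, 0, 0, 0, 0], [0, 0, 0, 0, 0], [0, 0, 0, 0, 0], [0, 0, 0, 0, 0]]

```text
t: 37.33
position: [0.4683, 0.0383, 0.0968]
ee_rot: [0.0, 0.997, 0.077, 0.0]
wrist_force: [-0.3, 0.1, -0.7]
opening: 0.0937
gripper_force: 0.0
```

Run:
```python
from h import *
o,d=grab('wrist');p=o['position'];np.save('b2w.npy',d['pixels'])
print(o['t'],p,o['opening'],o['wrist_force'],bore(d,o,(p[0],p[1],.0905),.0905))
k=np.load('k2w.npy').mean(2);g=d['pixels'].mean(2)
for r in (5,30,60,90,120,150,180,200,220,240):
    f=lambda x:[c for c in range(160,350,2) if x[r,c]<75]
    A,B=f(k),f(g);print(r,A[:1],A[-1:],len(A),B[:1],B[-1:],len(B))
print(g[0:260:8,250].astype(int).tolist());print(k[0:260:8,250].astype(int).tolist())
```

```text
37.325 [0.46825211 0.03833697 0.09678502] 0.09366437209150824 [-0.25424607  0.10381484 -0.73434257] [([0.4714, 0.0384, 0.0905], [17, 17, 28, 19, 520])]
5 [] [] 0 [] [] 0
30 [292] [292] 1 [] [] 0
60 [292] [292] 1 [278] [278] 1
90 [216] [280] 33 [230] [280] 25
120 [218] [282] 33 [230] [276] 24
150 [208] [296] 45 [208] [296] 38
180 [210] [296] 44 [210] [296] 42
200 [210] [294] 43 [210] [294] 43
220 [160] [346] 57 [160] [346] 57
240 [160] [348] 48 [160] [348] 49
[197, 198, 199, 199, 193, 202, 203, 201, 87, 87, 87, 59, 59, 59, 59, 59, 59, 59, 57, 39, 41, 38, 45, 55, 53, 57, 55, 56, 91, 92, 88, 44, 46]
[97, 97, 99, 98, 101, 102, 102, 103, 103, 103, 105, 78, 67, 67, 66, 64, 52, 54, 49, 50, 49, 47, 48, 54, 54, 53, 54, 52, 52, 87, 91, 37, 42]
```

The far (+x) arm has dropped in the picture data: its tip has moved from above the frame to row 64. It is off-centre, so it goes in the bin.

Emit:
carry_out:
  rows:
    - [[0, 0, 0, 0, 0.4], [0, 0, 0, 0, 0.45], [0, 0, 0, 0, 1], [0, 0, 0, 0, 1], [0, 0, 0, 0, 1]]
  grip_force: 55

```text
t: 38.0
position: [0.4683, 0.0384, 0.0968]
ee_rot: [-0.0, 0.997, 0.077, 0.0]
wrist_force: [-0.8, -0.4, -0.2]
opening: 0.0475
gripper_force: 33.2
```

Emit:
carry_out:
  rows:
    - [[0, 0, 0, 0, 1], [0, 0, 0, 0, 1], [0, 0, 2, 0, 1], [0, 0, 6, 0, 1], [0, 0, 12, 0, 1]]

```text
t: 38.62
position: [0.4679, 0.0383, 0.1089]
ee_rot: [0.0, 0.997, 0.077, -0.0]
wrist_force: [-0.0, -0.4, -3.7]
opening: 0.0469
gripper_force: 54.9
```

Run:
```python
from h import *
o,d=grab('wrist');p=o['position'];g=d['pixels'].mean(2)
print(o['t'],p,o['opening'],o['gripper_force'],o['wrist_force'],o['ft_torque'])
print(g[0:260:8,250].astype(int).tolist())
```

```text
38.625 [0.4678907  0.0383072  0.10889635] 0.046942246937862364 54.93420188315213 [-0.00472731 -0.35221961 -3.72668301] [0.0179894  0.04917626 0.04870236]
[215, 218, 214, 223, 222, 220, 223, 222, 96, 97, 98, 70, 66, 65, 64, 65, 66, 66, 58, 45, 46, 43, 50, 60, 59, 63, 61, 60, 86, 98, 55, 50, 52]
```

Emit:
carry_out:
  rows:
    - [[0, 0, 35, 0, 1], [0, 0, 75, 0, 1], [0, -20, 105, -1, 1], [4, -70, 115, -2, 1], [8, -125, 115, -4, 1]]

```text
t: 39.3
position: [0.477, -0.0872, 0.2251]
ee_rot: [-0.0, 0.999, 0.043, 0.001]
wrist_force: [0.7, -0.5, -5.3]
opening: 0.0468
gripper_force: 54.9
```

Emit:
carry_out:
  rows:
    - [[4, -55, 0, -1, 1], [8, -110, 0, -2, 1], [12, -165, 0, -3, 1], [16, -220, 0, -4.4, 1], [17, -270, 0, -4.4, 1]]

```text
t: 39.92
position: [0.4929, -0.3584, 0.2236]
ee_rot: [-0.0, 1.0, 0.003, -0.0]
wrist_force: [1.3, 0.5, -4.2]
opening: 0.047
gripper_force: 54.9
```

Emit:
carry_out:
  rows:
    - [[0, -12, -20, 0, 1], [0, -12, -50, 0, 1], [0, -12, -80, 0, 1], [0, -12, -100, 0, 1], [0, -12, -112, 0, 1]]

```text
t: 40.55
position: [0.4926, -0.367, 0.1101]
ee_rot: [-0.001, 1.0, 0.004, -0.001]
wrist_force: [-0.5, -0.1, -4.0]
opening: 0.0467
gripper_force: 54.9
```

Run:
```python
from h import *
o,d=grab('wrist');p=o['position'];g=d['pixels'].mean(2)
print(o['t'],p,o['ee_rot'],o['opening'],o['gripper_force'],o['wrist_force'],o['ft_torque'])
print(g[0:260:8,250].astype(int).tolist())
```

```text
40.55 [ 0.49259266 -0.3669667   0.11006476] [-0.00117491  0.99998981  0.00422449 -0.00107025] 0.04671727121499018 54.93422694504261 [-0.48045146 -0.07092097 -4.02590335] [ 0.01352361  0.04497672 -0.04255914]
[145, 147, 168, 170, 169, 170, 170, 173, 97, 99, 98, 97, 98, 98, 88, 66, 64, 59, 59, 45, 46, 44, 50, 62, 59, 63, 61, 61, 67, 77, 76, 75, 51]
```

Now I lower slowly with a lighter grip so the blade levels against the floor.

Emit:
carry_out:
  rows:
    - [[0, -1, -3, 0, 1], [0, -1, -7, 0, 1], [0, -1, -11, 0, 1], [0, -1, -15, 0, 1], [0, -1, -18, 0, 1]]
  grip_force: 25

```text
t: 41.22
position: [0.4928, -0.3698, 0.0938]
ee_rot: [-0.0, 1.0, 0.004, -0.0]
wrist_force: [-1.7, -0.2, -0.4]
opening: 0.0471
gripper_force: 25.0
```

Contact is light and the blade is pivoting. Continue.

Emit:
carry_out:
  rows:
    - [[0, 0, -4, 0, 1], [0, 0, -8, 0, 1], [0, 0, -12, 0, 1], [0, 0, -16, 0, 1], [0, 0, -20, 0, 1]]

```text
t: 41.85
position: [0.4933, -0.3697, 0.0734]
ee_rot: [0.0, 1.0, 0.004, 0.0]
wrist_force: [-0.9, 0.0, -1.5]
opening: 0.0476
gripper_force: 25.0
```

Run:
```python
from h import *
o,d=grab('wrist');p=o['position'];g=d['pixels'].mean(2)
print(p,o['opening'],o['gripper_force'],o['wrist_force'],o['ft_torque'],bore(d,o,(p[0],p[1],p[2]-.007),p[2]-.007))
print(g[0:260:8,250].astype(int).tolist())
```

```text
[ 0.49331864 -0.36966605  0.07343177] 0.04760393001620791 25.012479609072287 [-0.89488356  0.01103002 -1.52227968] [ 0.07607934  0.24131947 -0.04453252] []
[165, 166, 167, 163, 101, 100, 101, 102, 103, 103, 103, 104, 105, 108, 110, 73, 70, 51, 52, 50, 50, 49, 51, 73, 70, 73, 70, 69, 72, 75, 75, 71, 50]
```

The tip has moved up the picture, so the blade is levelling as planned.

Emit:
carry_out:
  rows:
    - [[0, 0, -4, 0, 1], [0, 0, -8, 0, 1], [0, 0, -12, 0, 1], [0, 0, -16, 0, 1], [0, 0, -19, 0, 1]]

```text
t: 42.52
position: [0.4932, -0.3696, 0.0544]
ee_rot: [-0.0, 1.0, 0.004, -0.0]
wrist_force: [-1.0, 0.5, -2.1]
opening: 0.0475
gripper_force: 25.0
```

Emit:
carry_out:
  rows:
    - [[0, 0, -3, 0, 1], [0, 0, -5, 0, 1], [0, 0, -7, 0, 1], [0, 0, -8, 0, 1], [0, 0, -8, 0, 1]]

```text
t: 43.15
position: [0.4933, -0.3697, 0.0468]
ee_rot: [0.0, 1.0, 0.004, 0.0]
wrist_force: [-2.1, -0.2, -2.4]
opening: 0.0477
gripper_force: 25.0
```

Run:
```python
from h import *
o,d=grab('wrist');p=o['position'];g=d['pixels'].mean(2)
print(p,o['opening'],o['gripper_force'],o['wrist_force'],o['ft_torque'])
print(g[0:260:8,250].astype(int).tolist());print(np.load('t2.npy').mean(2)[0:260:8,250].astype(int).tolist())
```

```text
[ 0.4932696  -0.36968885  0.04675359] 0.04765527671206947 24.999139476567507 [-2.12967759 -0.23115779 -2.36772007] [ 0.06712501  0.13719781 -0.02253105]
[106, 107, 110, 111, 111, 113, 112, 114, 114, 115, 117, 121, 118, 121, 118, 75, 59, 56, 54, 54, 55, 54, 52, 62, 61, 61, 61, 59, 60, 76, 76, 50, 48]
[167, 102, 103, 103, 105, 104, 106, 106, 106, 108, 107, 109, 105, 107, 66, 67, 54, 51, 49, 49, 49, 47, 49, 55, 54, 54, 52, 53, 88, 113, 111, 33, 46]
```

Emit:
carry_out:
  rows:
    - [[0, 0, -0.5, 0, 1], [0, 0, -1, 0, 1], [0, 0, -1.5, 0, 1], [0, 0, -2, 0, 1], [0, 0, -2, 0, 1]]

```text
t: 43.82
position: [0.4931, -0.3697, 0.0452]
ee_rot: [-0.0, 1.0, 0.004, 0.0]
wrist_force: [-3.1, 2.1, 3.8]
opening: 0.0475
gripper_force: 25.0
```

Emit:
carry_out:
  rows:
    - [[0, 0, 0, 0, 0.47], [0, 0, 0, 0, 0.42], [0, 0, 0, 0, 0.3], [0, 0, 0, 0, 0.2], [0, 0, 0, 0, 0.15]]

```text
t: 44.45
position: [0.4933, -0.3697, 0.0447]
ee_rot: [0.0, 1.0, 0.004, 0.0]
wrist_force: [-0.2, 0.5, -0.1]
opening: 0.0793
gripper_force: 0.0
```

Emit:
carry_out:
  rows:
    - [[0, 0, 0, 0, 0.12], [0, 0, 10, 0, 0.12], [0, 0, 30, 0, 0.12], [0, 0, 50, 0, 0.12], [0, 0, 60, 0, 0.12]]

```text
t: 45.08
position: [0.4941, -0.3703, 0.1072]
ee_rot: [0.001, 1.0, 0.004, 0.001]
wrist_force: [0.2, -0.2, 1.2]
opening: 0.0824
gripper_force: 0.0
```

Emit:
carry_out:
  rows:
    - [[0, 0, 30, 0, 0], [0, 0, 70, 0, 0], [0, 0, 100, 0, 0], [0, 0, 100, 0, 0], [0, 0, 100, 0, 0]]

```text
t: 45.7
position: [0.4928, -0.3691, 0.2042]
ee_rot: [-0.0, 1.0, 0.004, -0.0]
wrist_force: [-0.2, -0.1, -0.2]
opening: 0.0941
gripper_force: 0.0
```

Run:
```python
from h import *
o,d=grab('wrist');p=o['position'];g=d['pixels'].mean(2)
print(o['t'],p,o['wrist_force'],'bin',bore(d,o,(.4931,-.3697,.0395),.0395),'tray',bore(d,o,(.5135,-.189,.0385),.0385))
u,v=proj(d,(.4931,-.3697,.0395),o).astype(int);print(u,v)
for r in (20,60,90,v-15,v,v+12): print(r,g[r,u-50:u+50:3].astype(int).tolist())
# blade tip ends expected if flat
print(proj(d,(.633,-.3687,.008),o)); c=int(proj(d,(.62,-.3687,.01),o)[0]); print(g[0:140:4,c].astype(int).tolist())
```

```text
45.7 [ 0.49275653 -0.36914311  0.20423996] [-0.16657293 -0.07093173 -0.21184669] bin [] tray []
252 180
20 [49, 50, 48, 49, 48, 49, 48, 49, 49, 50, 49, 49, 47, 47, 48, 49, 47, 47, 49, 47, 47, 49, 46, 49, 48, 49, 49, 48, 49, 48, 48, 49, 49, 47]
60 [143, 149, 160, 160, 160, 159, 160, 162, 163, 163, 206, 229, 185, 107, 109, 112, 107, 110, 110, 107, 98, 88, 87, 86, 84, 163, 165, 164, 163, 164, 164, 163, 162, 160]
90 [80, 90, 102, 102, 101, 103, 102, 103, 116, 153, 197, 231, 181, 108, 110, 113, 110, 111, 112, 110, 98, 88, 87, 85, 95, 166, 165, 165, 164, 164, 163, 165, 167, 166]
165 [66, 87, 89, 99, 104, 103, 102, 103, 104, 103, 69, 56, 57, 57, 56, 58, 57, 60, 90, 100, 102, 101, 102, 100, 100, 91, 89, 91, 92, 92, 92, 90, 90, 92]
180 [61, 74, 111, 155, 163, 163, 163, 163, 165, 165, 96, 73, 70, 69, 69, 71, 89, 88, 88, 87, 59, 59, 58, 59, 88, 154, 154, 151, 152, 152, 154, 153, 153, 154]
192 [88, 131, 148, 150, 160, 164, 160, 153, 150, 148, 102, 98, 99, 99, 98, 99, 99, 100, 100, 100, 100, 99, 100, 99, 115, 152, 153, 155, 154, 153, 153, 154, 153, 155]
[252.86152518  52.48058013]
[206, 153, 86, 50, 49, 48, 49, 128, 138, 138, 156, 160, 162, 143, 109, 109, 109, 108, 110, 108, 109, 109, 110, 111, 110, 113, 110, 106, 59, 60, 57, 51, 51, 51, 51]
```

```bash
python3 -c "
from plant import order
print(order.close_job())"
```

```text
the job is handed in; nothing more can be done
None
```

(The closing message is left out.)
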